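# Shut down the warming plate: lids off with the lifter, pots out to cool

### The arm

A 6-joint arm with a two-finger parallel gripper is mounted at the origin on a cart in front of the work surface, level with it; the furniture and walls round the work are solid. World frame = base frame: x ahead of the robot, y to its left, z up, the work surface at z = 0. Lengths are in m, angles in rad, forces in N, time in s.
With the tool pointing down it reaches from about 0.425 to 1.125 m from the base axis. Payload 14.9 kg.
Tool frame: the origin (TCP) lies on the centre line of the jaws, within the pads' length; the fingertips stand 8 mm ahead of it and the grasp point (between the pads) lies 11 mm behind it; z points along the fingers, y is the line along which they close (so a half turn about z gives the same grasp; the last joint's range is limited). The gripper opens to 91 mm and grips with 3 to 60 N. Pads are 32 mm wide; open, the fingers measure 118 mm over their backs; the gripper's body (76 mm by 178 mm) begins 60 mm behind the grasp point.
Start: joints at [1.146, 0.379, 1.734, -0, 1.028, -0.033], TCP at [0.267, 0.647, 0.222] pointing down, gripper open.
Joint ranges: [-2.77, 2.77], [-0.74, 2.19], [0, 2.66], [-1.06, 4.2], [0.31, 2.87], [-3.08, 3.08]. Speed limits (rad/s): [1.89, 1.89, 2.39, 3.14, 3.14, 3.14].

### API

Orientations are given as a 3x3 rotation matrix whose columns are the frame's x, y, z axes.
In Python, from plant import monitor, imaging, workorder, models gives the robot as it stands.
- The arm moves only by the shell command python3 -m creep 'ROWS' [OPENING] [FORCE]. ROWS is JSON, a list of rows, each an object of numbers: "tx", "ty", "tz": the shift along the tool's x, y, z each as a share of 0.75 m, from -1 to 1; "rx", "ry", "rz": the turn, a rotation vector about the tool's x, y, z each as a share of 360 degrees, from -1 to 1. In form: [{"tx": .., "ty": .., "tz": .., "rx": .., "ry": .., "rz": ..}, ...]. A call has 1 to 5 rows; each row is the pose to reach, as a shift and turn from the pose commanded when the call began, along the tool's axes at that moment, turning the shorter way round; what a row does not reach only later rows make up. A row lasts 1/8 s, in which the tool goes at most 62.5 mm and 10.7 degrees, less where a joint would pass 70% of its speed; a pose out of reach is approached as far as the arm can. A call with a number of a shift or a turn outside -1 to 1 is refused whole. A call with a gripper value outside its range is refused whole. OPENING is the opening, from 0 (shut) to 1 (fully open), set as the call begins (- or left out, the last holds). The fingers move at their own pace and stop on an object; FORCE is the grip in N (left out, the last holds). Time passes only in rows, so rows that repeat a pose let the fingers close. It gives the time, the measured TCP pose, the force, the opening and the grip force at its end, in the units of the state.
- monitor.get_obs(): the state, without advancing time (a new reading comes with each control period).
- imaging.get_image(name): name is "scene" or "side" or "wrist"; returns the picture (384x512x3 uint8, red, green, blue); there is no depth.
- imaging.camera_model(name): a dict with "vfov" (degrees; the focal length in pixels is half the picture's height over the tangent of half this angle, whatever the lens; pixels are square), "cx", "cy" (the principal point, pixels), "k1" (the pictures are not rectified: a ray, as slopes to the right and down, at radius r is drawn at 1 + k1 r^2 times it, then the intrinsics apply), "world_from_camera" (4x4, takes a point from camera to world coordinates); the wrist camera has in their place "tool_from_camera" (4x4, takes a point from camera to tool coordinates, whose origin is the TCP and whose axes are the flange's). Camera axes: x right, y down, z forward; pixel columns grow to the right and rows downward; lengths in m; the calibration is good to about 2 mm. A picture is of the moment at which its call begins: read the wrist's pose just before it. camera_model takes no time and is no camera call.
- workorder.sign_off(): hands the job in; it is judged then, once.
Trained networks look in the newest picture that a camera, given by its name, has taken for a name from the list of things; names that differ only in an ending like _2 or _b are one class to them, and where a whole thing is asked for, a point or a joint stands for the part that bears it (a point fixed in the world has none). Each returns a list of dicts, best first, with "confidence" (0 to 1); they miss things now and then, are a little off and sometimes report something else, mostly with a low value. They report only what shows in the picture. A call takes as long as a camera call.
- models.search_frame(camera, label): "xy" ([column, row] in pixels, amid what is visible of it).
- models.regions_of(camera, label): "region" (384x512 bool, what is visible of it) and "xy" ([column, row] in pixels, amid what is visible of it).
- models.tip_of(camera, label): "xy" ([column, row] in pixels: a listed point, or the origin of a listed thing).
The state is a dict: "time": time; "joints": joint angles; "qd": joint speeds; "joint_efforts": joint torques, N m; "eef_pos": TCP position; "eef_rot": TCP orientation; "force": force on the tool from outside, world axes, zero at the start; "ft_torque": the same for the moment, N m; "width": finger opening in m; "grip_force": force on a finger pad.
Only numpy, scipy, OpenCV 4.12 (cv2) and the standard library are available. Lean on these libraries where they do the work, as an engineer would, in place of code of your own. Each camera call takes 0.05 s, during which the arm holds its last target. There are 200 camera calls.

### The job

Shut down the warming plate: first push its switch over to off, then use the lid lifter to take every lid off its pot by the loop (some pots may stand open already) and lay it flat on the plywood lid board while the pots stay on the plate; the lids are hot, so keep the fingers off them. When all lids are off, hang the lifter back in its rest, then move each pot, which has a wooden handle, onto the wooden cooling tray and leave it standing upright there. Leave the tape roll, rubber bowl and jar where they are.

Things in the scene. Friction and masses are not known exactly. Their poses are not given: they have to be found in the camera images.
- warmer: fixed warming plate, left or right on the table (cooling tray on the other side): grey case 115 (x) x 350 mm, y from -145 to +205, with the switch at its +y end. Steel deck y -142 to +142, top 30 mm above the origin, with a 5 mm thick spill rim standing 6 mm above it. Pots stand on it near y = -95, 0, +95. Origin at table level under the deck's centre
- switch (a joint): toggle switch: about 0 = on (lever leans to -x of the warmer, toward the robot), 1.0 rad = off (leans to +x). Stays where it is left; a light push moves it. Lever 50 mm long with a black ball of radius 13 mm; its pivot (axis along y) is 20 mm in x, 172 in y, 46 in z from the warmer's origin
- switch_tip (a point): centre of the ball at the end of the switch lever
- cooling_tray: fixed wooden cooling tray 115 x 340 (y) x 14 mm, rim 6 mm thick. Origin at table level under its centre; inner floor 6 mm above it, rim top at 14 mm
- lid_board: fixed flat plywood board 100 x 280 (y) x 12 mm on which lids are laid, between the flat plaster mould (89 mm high, on its left) and the big fixed mould that stands upright on its right (0.46 m high; keep the arm clear of it). Origin at table level under its centre; top at 12 mm
- lifter_rest: fixed steel rest: two upright cheeks along x (-27 to +43 mm), 12 mm thick, tops 56 mm above the origin, with a 24 mm gap between them open at both ends and above. Origin at table level under the gap. The lifter's shank and tongue hang in the gap, tongue to +x, the grip's underside on the cheeks; it goes straight up and down. Foot plate 85 x 62 mm
- lifter: lid lifter, 95 mm high, 0.12 kg. Origin: underside of the tongue, on the shank's axis, z up. Wooden grip 20 (x) x 38 (y) mm, z 50 to 95; shank 10 x 12 mm; flat tongue 14 mm wide, 6 mm thick, x -5 to +45 mm, with an upturned lip on its last 5 mm, lip top z = 11. Hangs in the rest with its origin 6 mm above the rest's and the same yaw
- pot_1: aluminium pot, 72 mm outer diameter, 70 mm high, inner radius 32 mm, about 0.3 kg. Origin under its centre. Dark wooden handle at -x: an upright block 22 (x) x 18 (y) mm, z 20 to 70 mm, axis at x = -62 mm, joined to the wall by two flat arms
- lid_1: steel lid loose on pot_1: 82 mm disc, z 6 to 11 mm, over a plug of radius 27 mm, z 0 to 6, that hangs loosely in the mouth (lid origin 64 mm above the pot's). Origin under the plug's centre. On top a flat loop: legs at y = +-21.5 mm, crossbar 10 (x) x 48 (y) x 6 mm; opening along the lid's x, 38 mm wide, z 11 to 37; bar top z = 43. 0.1 kg. None if that pot has no lid
- pot_2: aluminium pot, 72 mm outer diameter, 70 mm high, inner radius 32 mm, about 0.3 kg. Origin under its centre. Dark wooden handle at -x: an upright block 22 (x) x 18 (y) mm, z 20 to 70 mm, axis at x = -62 mm, joined to the wall by two flat arms
- lid_2: steel lid loose on pot_2: 82 mm disc, z 6 to 11 mm, over a plug of radius 27 mm, z 0 to 6, that hangs loosely in the mouth (lid origin 64 mm above the pot's). Origin under the plug's centre. On top a flat loop: legs at y = +-21.5 mm, crossbar 10 (x) x 48 (y) x 6 mm; opening along the lid's x, 38 mm wide, z 11 to 37; bar top z = 43. 0.1 kg. None if that pot has no lid
- pot_3: aluminium pot, 72 mm outer diameter, 70 mm high, inner radius 32 mm, about 0.3 kg. Origin under its centre. Dark wooden handle at -x: an upright block 22 (x) x 18 (y) mm, z 20 to 70 mm, axis at x = -62 mm, joined to the wall by two flat arms
- lid_3: steel lid loose on pot_3: 82 mm disc, z 6 to 11 mm, over a plug of radius 27 mm, z 0 to 6, that hangs loosely in the mouth (lid origin 64 mm above the pot's). Origin under the plug's centre. On top a flat loop: legs at y = +-21.5 mm, crossbar 10 (x) x 48 (y) x 6 mm; opening along the lid's x, 38 mm wide, z 11 to 37; bar top z = 43. 0.1 kg. None if that pot has no lid
- tape: bystander: roll of masking tape, 104 mm across, 25 mm high
- rubber_bowl: bystander: green rubber mixing bowl, 126 mm across, 71 mm high
- jar: bystander: screw-top jar, 69 mm across, 84 mm high

How it is judged:
On the way, in this order (a step that is already met when the one before it is completed fails the run):
1. the warming plate's switch is pushed over to off (past 0.85 rad) (value of joint switch above 0.85 rad), for 0.2 s.
2. every lid lies flat on the lid board and every pot still stands on the warming plate (x of lid_1 in the frame of lid_board between -0.05 and 0.05 m and y of lid_1 in the frame of lid_board between -0.14 and 0.14 m and z of lid_1 in the frame of lid_board between 0.006 and 0.018 m and angle between each of lid_1, lid_2, lid_3's own z axis and vertical below 0.12 rad and x of pot_1 in the frame of warmer between -0.05 and 0.05 m and y of pot_1 in the frame of warmer between -0.14 and 0.14 m and z of pot_1 in the frame of warmer between 0.02 and 0.045 m and contact force between each of lid_1, lid_2, lid_3 and lifter below 0.1 N and x of lid_2 in the frame of lid_board between -0.05 and 0.05 m and y of lid_2 in the frame of lid_board between -0.14 and 0.14 m and z of lid_2 in the frame of lid_board between 0.006 and 0.018 m and x of pot_2 in the frame of warmer between -0.05 and 0.05 m and y of pot_2 in the frame of warmer between -0.14 and 0.14 m and z of pot_2 in the frame of warmer between 0.02 and 0.045 m and x of lid_3 in the frame of lid_board between -0.05 and 0.05 m and y of lid_3 in the frame of lid_board between -0.14 and 0.14 m and z of lid_3 in the frame of lid_board between 0.006 and 0.018 m and x of pot_3 in the frame of warmer between -0.05 and 0.05 m and y of pot_3 in the frame of warmer between -0.14 and 0.14 m and z of pot_3 in the frame of warmer between 0.02 and 0.045 m), for 0.3 s.
3. the lifter hangs in its rest again, let go, the pots still on the plate (x of lifter in the frame of lifter_rest between -0.02 and 0.02 m and y of lifter in the frame of lifter_rest between -0.012 and 0.012 m and z of lifter in the frame of lifter_rest between 0 and 0.014 m and angle between lifter's own z axis and vertical below 0.15 rad and contact force between lifter and the fingers below 0.1 N and x of pot_1 in the frame of warmer between -0.05 and 0.05 m and y of pot_1 in the frame of warmer between -0.14 and 0.14 m and z of pot_1 in the frame of warmer between 0.02 and 0.045 m and x of pot_2 in the frame of warmer between -0.05 and 0.05 m and y of pot_2 in the frame of warmer between -0.14 and 0.14 m and z of pot_2 in the frame of warmer between 0.02 and 0.045 m and x of pot_3 in the frame of warmer between -0.05 and 0.05 m and y of pot_3 in the frame of warmer between -0.14 and 0.14 m and z of pot_3 in the frame of warmer between 0.02 and 0.045 m), for 0.3 s.
At the end, for the whole second after the job is handed in: switch off (past 0.85 rad); every lid flat (within 0.12 rad) on the lid board, its centre over the board; the lifter hanging upright in its rest; every pot standing upright (within 0.12 rad) on the floor of the cooling tray, its centre inside the tray; all at rest (value of joint switch above 0.85 rad and x of lifter in the frame of lifter_rest between -0.02 and 0.02 m and y of lifter in the frame of lifter_rest between -0.012 and 0.012 m and z of lifter in the frame of lifter_rest between 0 and 0.014 m and angle between lifter's own z axis and vertical below 0.15 rad and linear speed of each of lifter, lid_1, pot_1, lid_2, pot_2, lid_3, pot_3 below 0.02 m/s and x of lid_1 in the frame of lid_board between -0.05 and 0.05 m and y of lid_1 in the frame of lid_board between -0.14 and 0.14 m and z of lid_1 in the frame of lid_board between 0.006 and 0.018 m and angle between each of lid_1, pot_1, lid_2, pot_2, lid_3, pot_3's own z axis and vertical below 0.12 rad and x of pot_1 in the frame of cooling_tray between -0.05 and 0.05 m and y of pot_1 in the frame of cooling_tray between -0.165 and 0.165 m and z of pot_1 in the frame of cooling_tray between 0 and 0.013 m and x of lid_2 in the frame of lid_board between -0.05 and 0.05 m and y of lid_2 in the frame of lid_board between -0.14 and 0.14 m and z of lid_2 in the frame of lid_board between 0.006 and 0.018 m and x of pot_2 in the frame of cooling_tray between -0.05 and 0.05 m and y of pot_2 in the frame of cooling_tray between -0.165 and 0.165 m and z of pot_2 in the frame of cooling_tray between 0 and 0.013 m and x of lid_3 in the frame of lid_board between -0.05 and 0.05 m and y of lid_3 in the frame of lid_board between -0.14 and 0.14 m and z of lid_3 in the frame of lid_board between 0.006 and 0.018 m and x of pot_3 in the frame of cooling_tray between -0.05 and 0.05 m and y of pot_3 in the frame of cooling_tray between -0.165 and 0.165 m and z of pot_3 in the frame of cooling_tray between 0 and 0.013 m); the robot touches nothing.
It fails at once if a finger touches a hot lid (contact force between the fingers and lid_1 above 1 N or contact force between the fingers and lid_2 above 1 N or contact force between the fingers and lid_3 above 1 N).
It fails at once if the tape roll is moved by more than 40 mm (distance of tape from where it was at the start of the episode above 0.04 m).
It fails at once if the rubber bowl is moved by more than 40 mm (distance of rubber_bowl from where it was at the start of the episode above 0.04 m).
It fails at once if the jar is moved by more than 40 mm (distance of jar from where it was at the start of the episode above 0.04 m).
Of lid_1, lid_2, lid_3 only 2 to 3 are there at a start; the rules pass over those that are not, and their reading is None.
At some moment in a run one of pot_1, pot_2, pot_3 may be knocked a few centimetres aside while the robot is not near it.
It also fails if it takes over 210 s, if anything falls off the work surface, if the arm or the gripper's body presses on something with over 40 N, if the wrist force passes 120 N, or if a joint passes its speed limit or range.

## Working session

There is one attempt and no reset: what is moved stays moved. The work goes in short steps, Python scripts to look and compute and a shell command to move; the robot and the scene stay as the last step left them, time stands still between calls to the robot, and variables do not carry over. Pictures are saved under pics/ and viewed, at most 14 in all, crops included, and the job is handed in when it is done.

```bash
ls; mkdir -p pics
cat > h.py <<'E'
import numpy as np,cv2
from plant import monitor,imaging,models
def cam(n):
    m=imaging.camera_model(n); f=192/np.tan(np.radians(m['vfov'])/2)
    if 'world_from_camera' in m: T=np.array(m['world_from_camera'])
    else:
        o=monitor.get_obs(); W=np.eye(4); W[:3,:3]=o['eef_rot']; W[:3,3]=o['eef_pos']; T=W@np.array(m['tool_from_camera'])
    K=np.array([[f,0,m['cx']],[0,f,m['cy']],[0,0,1.]]); return K,m['k1'],T
def px2w(C,uv,z):
    K,k,T=C; d=np.array([(uv[0]-K[0,2])/K[0,0],(uv[1]-K[1,2])/K[1,1]]); s=d.copy()
    for _ in range(30): s=d/(1+k*(s@s))
    r=T[:3,:3]@np.array([*s,1]); return T[:3,3]+r*(z-T[2,3])/r[2]
def w2px(C,p):
    K,k,T=C; q=T[:3,:3].T@(np.array(p)-T[:3,3]); s=q[:2]/q[2]; s=s*(1+k*(s@s)); return np.array([K[0,0]*s[0]+K[0,2],K[1,1]*s[1]+K[1,2]])
def shot(n,f=None):
    C=cam(n); im=np.array(imaging.get_image(n))
    if f: cv2.imwrite('pics/'+f,im[:,:,::-1])
    return C,im
def pose():
    o=monitor.get_obs(); print('t',round(o['time'],2),'p',np.round(o['eef_pos'],4),'R',np.round(o['eef_rot'],3).tolist(),'w',round(o['width'],4),'F',np.round(o['force'],1),'J',np.round(o['joints'],2)); return o
E
python3 - <<'E'
from h import *
pose()
for n in('scene','side','wrist'):
    C,im=shot(n,n+'0.png'); print(n,np.round(C[2],3).tolist(),C[0][0,0],C[1])
    for l,z in(('warmer',.03),('switch_tip',.09),('cooling_tray',.006),('lid_board',.012),('lifter_rest',.05),('lifter',.05),('pot_1',.03),('lid_1',.1),('tape',.02),('rubber_bowl',.07),('jar',.08)):
        for d in models.tip_of(n,l): 
            if d['confidence']>.3: print(n,l,np.round(d['xy']),round(d['confidence'],2),np.round(px2w(C,d['xy'],z),3))
E
```

```text
pics
t 0.0 p [0.2671 0.6466 0.2213] R [[-0.924, 0.382, -0.0], [0.382, 0.924, -0.001], [0.0, -0.001, -1.0]] w 0.0913 F [0.3 0.3 0.7] J [ 1.15  0.38  1.73  0.    1.03 -0.03]
scene [[-0.725, -0.389, 0.569, -0.478], [-0.689, 0.418, -0.592, 1.054], [-0.007, -0.821, -0.57, 1.112], [0.0, 0.0, 0.0, 1.0]] 450.69731662642243 -0.17863542304304947
scene warmer [214. 253.] 0.95 [0.457 0.265 0.03 ]
scene cooling_tray [305. 198.] 0.95 [ 0.45  -0.257  0.006]
scene lid_board [271. 186.] 0.61 [ 0.615 -0.226  0.012]
scene lifter_rest [260. 228.] 0.8 [0.418 0.066 0.05 ]
scene lifter [259. 228.] 0.58 [0.419 0.068 0.05 ]
scene pot_1 [214. 250.] 0.92 [0.47  0.256 0.03 ]
scene pot_1 [192. 261.] 0.83 [0.482 0.347 0.03 ]
scene pot_1 [234. 238.] 0.6 [0.461 0.159 0.03 ]
scene lid_1 [214. 239.] 0.78 [0.449 0.269 0.1  ]
scene lid_1 [192. 252.] 0.77 [0.453 0.366 0.1  ]
scene lid_1 [232. 225.] 0.7 [0.458 0.171 0.1  ]
scene lid_1 [216. 255.] 0.36 [0.383 0.322 0.1  ]
scene rubber_bowl [135. 287.] 0.56 [0.487 0.583 0.07 ]
scene jar [257. 226.] 0.71 [0.405 0.094 0.08 ]
scene jar [306. 197.] 0.7 [ 0.391 -0.179  0.08 ]
s
[... 573 characters left out ...]
]
side lifter [273. 214.] 0.47 [0.455 0.077 0.05 ]
side pot_1 [269. 234.] 0.75 [0.456 0.166 0.03 ]
side pot_1 [261. 251.] 0.72 [0.474 0.259 0.03 ]
side pot_1 [259. 269.] 0.54 [0.468 0.344 0.03 ]
side lid_1 [259. 259.] 0.87 [0.463 0.362 0.1  ]
side lid_1 [262. 236.] 0.79 [0.471 0.254 0.1  ]
side lid_1 [264. 221.] 0.56 [0.475 0.179 0.1  ]
side lid_1 [290. 140.] 0.49 [ 0.434 -0.431  0.1  ]
side tape [200. 298.] 0.96 [0.635 0.48  0.02 ]
side rubber_bowl [224. 321.] 0.9 [0.53  0.578 0.07 ]
side jar [288. 142.] 0.49 [ 0.445 -0.441  0.08 ]
wrist [[0.382, 0.887, 0.258, 0.194], [0.924, -0.367, -0.106, 0.677], [0.001, 0.279, -0.96, 0.383], [0.0, 0.0, 0.0, 1.0]] 319.03966548692193 -0.030535510457632926
```

```bash
python3 -c "
import cv2
a=cv2.imread('pics/scene0.png')[110:340,90:400];b=cv2.imread('pics/side0.png')[90:350,150:350]
cv2.imwrite('pics/sc.png',cv2.resize(a,None,fx=2.5,fy=2.5,interpolation=3));cv2.imwrite('pics/sd.png',cv2.resize(b,None,fx=2.3,fy=2.3,interpolation=3))"
```

```text
(no output)
```

View pics/sc.png

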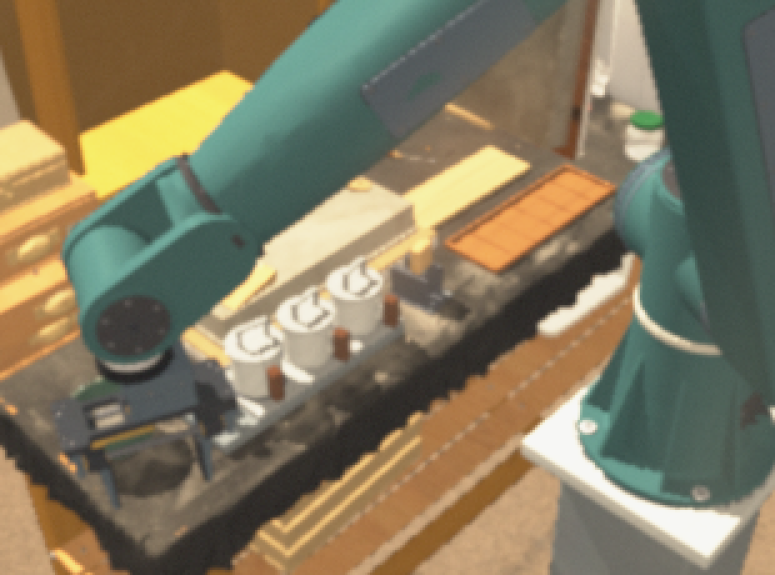

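View pics/sd.png

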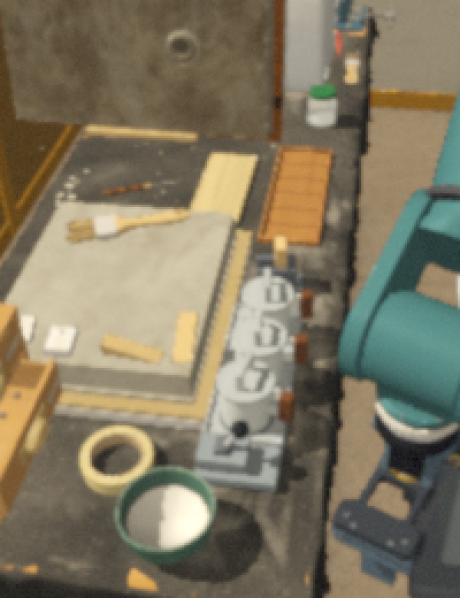

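```bash
cat >> h.py <<'E'
def yawR(deg): # world yaw (deg) of tool x, tool pointing down
    a=np.radians(deg); x=np.array([np.cos(a),np.sin(a),0]); z=np.array([0,0,-1.]); return np.stack([x,np.cross(z,x),z],1)
def go(p,deg):
    from scipy.spatial.transform import Rotation as Ro
    o=pose(); R=np.array(o['eef_rot']); d=R.T@(np.array(p)-o['eef_pos'])/.75; r=Ro.from_matrix(R.T@yawR(deg)).as_rotvec()/2/np.pi
    print('GO',dict(zip(('tx','ty','tz','rx','ry','rz'),np.round([*d,*r],4).tolist())),'rows',round(np.linalg.norm(d)*.75/.0625,1),round(np.linalg.norm(r)*360/10.7,1))
E
python3 -m creep '[{"tz":-0.1},{"tx":-0.402,"ty":-0.334,"tz":-0.172,"rz":0.1875},{"tx":-0.402,"ty":-0.334,"tz":-0.172,"rz":0.1875},{"tx":-0.402,"ty":-0.334,"tz":-0.172,"rz":0.1875},{"tx":-0.402,"ty":-0.334,"tz":-0.172,"rz":0.1875}]' 0
python3 -c "
from h import *
go((.45,.3,.35),90)"
```

```text
t 1.8 p [0.2673 0.647  0.2219] R [[-0.924, 0.382, 0.0], [0.382, 0.924, -0.0], [-0.0, -0.0, -1.0]] w 0.091 F [ 0.1 -0.2 -1. ] J [ 1.15  0.38  1.73 -0.    1.03 -0.03]
GO {'tx': -0.4018, 'ty': -0.3346, 'tz': -0.1707, 'rx': -0.0, 'ry': 0.0, 'rz': 0.1876} rows 6.6 6.3invalid input at $[0]: expected keys tx, ty, tz, rx, ry, rz
```

```bash
python3 -m creep '[{"tx":0,"ty":0,"tz":-0.1,"rx":0,"ry":0,"rz":0},{"tx":-0.402,"ty":-0.334,"tz":-0.172,"rx":0,"ry":0,"rz":0.1875},{"tx":-0.402,"ty":-0.334,"tz":-0.172,"rx":0,"ry":0,"rz":0.1875},{"tx":-0.402,"ty":-0.334,"tz":-0.172,"rx":0,"ry":0,"rz":0.1875},{"tx":-0.402,"ty":-0.334,"tz":-0.172,"rx":0,"ry":0,"rz":0.1875}]' 0
python3 -c "
from h import *
go((.45,.3,.35),90)"
```

```text
time: 2.42
eef_pos: [0.3829, 0.4272, 0.3267]
eef_rot: [[-0.411, 0.912, 0.0], [0.912, 0.411, 0.0], [0.0, 0.0, -1.0]]
force: [1.8, 0.3, 0.7]
width: 0.0441
grip_force: 0.0
t 2.42 p [0.3829 0.4272 0.3267] R [[-0.411, 0.912, 0.0], [0.912, 0.411, 0.0], [0.0, 0.0, -1.0]] w 0.0441 F [1.8 0.3 0.7] J [ 0.8   0.07  1.92 -0.    1.16  0.38]
GO {'tx': -0.1914, 'ty': 0.0119, 'tz': -0.0311, 'rx': 0.0001, 'ry': -0.0, 'rz': 0.0673} rows 2.3 2.3
```

```bash
python3 -m creep '[{"tx":-0.191,"ty":0.012,"tz":-0.031,"rx":0,"ry":0,"rz":0.0673},{"tx":-0.191,"ty":0.012,"tz":-0.031,"rx":0,"ry":0,"rz":0.0673},{"tx":-0.191,"ty":0.012,"tz":-0.031,"rx":0,"ry":0,"rz":0.0673},{"tx":-0.191,"ty":0.012,"tz":-0.031,"rx":0,"ry":0,"rz":0.0673}]' 0 >/dev/null
python3 - <<'E'
from h import *
pose()
n='wrist'; C,im=shot(n,'w1.png')
for l,z in(('warmer',0),('switch_tip',.09),('lifter_rest',0),('lifter',.006),('pot_1',.03),('lid_1',.094)):
    for d in models.tip_of(n,l): 
        if d['confidence']>.3: print(n,l,np.round(d['xy']),round(d['confidence'],2),np.round(px2w(C,d['xy'],z),3))
E
```

```text
t 2.92 p [0.4506 0.3019 0.3497] R [[-0.005, 1.0, 0.0], [1.0, 0.005, 0.0], [0.0, 0.0, -1.0]] w 0.0042 F [-0.6  0.8  0.8] J [ 0.55 -0.01  1.95  0.    1.2   0.54]
wrist switch_tip [275.  63.] 0.83 [0.47  0.427 0.09 ]
wrist lifter_rest [264. 301.] 0.61 [0.461 0.026 0.   ]
wrist lifter [266. 302.] 0.73 [0.465 0.028 0.006]
wrist lifter [266. 304.] 0.48 [0.465 0.025 0.006]
wrist pot_1 [267. 242.] 0.71 [0.464 0.159 0.03 ]
wrist lid_1 [276. 126.] 0.95 [0.471 0.351 0.094]
wrist lid_1 [274. 261.] 0.76 [0.472 0.16  0.094]
wrist lid_1 [271. 193.] 0.58 [0.466 0.262 0.094]
```

View pics/w1.png

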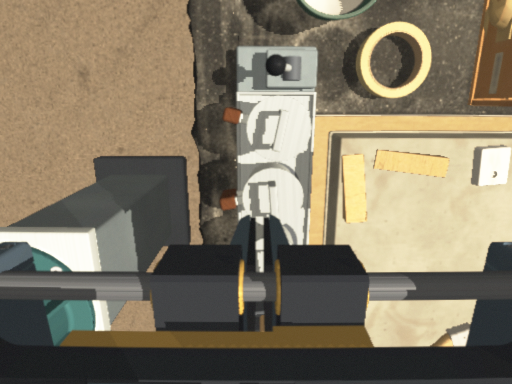

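```bash
python3 -m creep '[{"tx":0.178,"ty":-0.045,"tz":0.05,"rx":0,"ry":0,"rz":0},{"tx":0.178,"ty":-0.045,"tz":0.05,"rx":0,"ry":0,"rz":0},{"tx":0.178,"ty":-0.045,"tz":0.05,"rx":0,"ry":0,"rz":0},{"tx":0.178,"ty":-0.045,"tz":0.2,"rx":0,"ry":0,"rz":0},{"tx":0.178,"ty":-0.045,"tz":0.2,"rx":0,"ry":0,"rz":0}]' 0 >/dev/null
python3 -m creep '[{"tx":0,"ty":0,"tz":0.153,"rx":0,"ry":0,"rz":0},{"tx":0,"ty":0,"tz":0.153,"rx":0,"ry":0,"rz":0},{"tx":0,"ty":0,"tz":0.153,"rx":0,"ry":0,"rz":0}]' 0
python3 - <<'E'
from h import *
go((.49,.435,.085),90)
K,k,_=cam('wrist'); m=imaging.camera_model('wrist'); W=np.eye(4);W[:3,:3]=[[-.005,1,0],[1,.005,0],[0,0,-1]];W[:3,3]=[.4506,.3019,.3497]
C=(K,k,W@np.array(m['tool_from_camera'])); f=lambda u,v,z:print((u,v),np.round(px2w(C,(u,v),z),4))
for u,v,z in((237,92,.036),(316,92,.036),(237,47,.046),(317,47,.046),(240,215,.036),(312,215,.036),(232,115,.1),(229,202,.1),(276,126,.1)):f(u,v,z)
E
```

```text
time: 4.28
eef_pos: [0.4138, 0.434, 0.0817]
eef_rot: [[-0.006, 1.0, -0.005], [1.0, 0.006, -0.005], [-0.005, -0.005, -1.0]]
force: [0.0, -0.2, -0.4]
width: 0.0003
grip_force: 0.0
t 4.28 p [0.4138 0.434  0.0817] R [[-0.006, 1.0, -0.005], [1.0, 0.006, -0.005], [-0.005, -0.005, -1.0]] w 0.0003 F [ 0.  -0.2 -0.4] J [ 0.77  0.43  1.98 -0.    0.74  0.76]
GO {'tx': 0.0007, 'ty': 0.1015, 'tz': -0.0048, 'rx': -0.0007, 'ry': 0.0007, 'rz': 0.001} rows 1.2 0.0
(237, 92) [0.4184 0.3945 0.036 ]
(316, 92) [0.5309 0.3951 0.036 ]
(237, 47) [0.4198 0.4524 0.046 ]
(317, 47) [0.5276 0.4531 0.046 ]
(240, 215) [0.4205 0.2088 0.036 ]
(312, 215) [0.5344 0.2093 0.036 ]
(232, 115) [0.416 0.365 0.1  ]
(229, 202) [0.4098 0.2506 0.1   ]
(276, 126) [0.4714 0.3517 0.1   ]
```

```bash
python3 -m creep '[{"tx":0,"ty":0.03,"tz":0,"rx":0,"ry":0,"rz":0},{"tx":0,"ty":0.05,"tz":0,"rx":0,"ry":0,"rz":0},{"tx":0,"ty":0.07,"tz":0,"rx":0,"ry":0,"rz":0},{"tx":0,"ty":0.09,"tz":0,"rx":0,"ry":0,"rz":0},{"tx":0,"ty":0.108,"tz":0,"rx":0,"ry":0,"rz":0}]' 0
python3 -m creep '[{"tx":0,"ty":0.003,"tz":0,"rx":0,"ry":0,"rz":0},{"tx":0,"ty":0.006,"tz":0,"rx":0,"ry":0,"rz":0},{"tx":0,"ty":0.006,"tz":0,"rx":0,"ry":0,"rz":0}]' 0
python3 - <<'E'
from h import *
C,im=shot('side','s1.png')
cv2.imwrite('pics/s1c.png',cv2.resize(im[200:320,190:310,::-1],None,fx=5,fy=5,interpolation=2))
for d in models.tip_of('side','switch_tip'):print(d['confidence'],d['xy'],px2w(C,d['xy'],.09))
E
```

```text
time: 4.9
eef_pos: [0.4966, 0.4359, 0.0846]
eef_rot: [[-0.005, 1.0, -0.002], [1.0, 0.005, -0.001], [-0.001, -0.002, -1.0]]
force: [-61.2, 6.0, 21.8]
width: 0.0003
grip_force: 32.1
time: 5.28
eef_pos: [0.4963, 0.436, 0.0844]
eef_rot: [[-0.005, 1.0, -0.01], [1.0, 0.005, -0.003], [-0.003, -0.01, -1.0]]
force: [-43.7, 3.9, 28.1]
width: 0.0003
grip_force: 22.7
0.45 [241.3, 273.7] [0.5100587  0.42007388 0.09      ]
```

View pics/s1c.png

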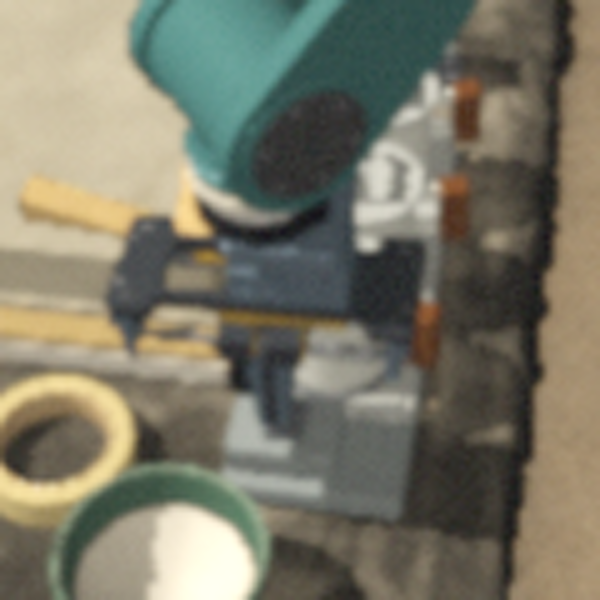

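```bash
python3 -m creep '[{"tx":0,"ty":-0.06,"tz":0,"rx":0,"ry":0,"rz":0},{"tx":0,"ty":-0.06,"tz":-0.1,"rx":0,"ry":0,"rz":0},{"tx":0,"ty":-0.06,"tz":-0.2,"rx":0,"ry":0,"rz":0},{"tx":-0.2,"ty":0,"tz":-0.35,"rx":0,"ry":0,"rz":0},{"tx":-0.3,"ty":0,"tz":-0.4,"rx":0,"ry":0,"rz":0}]' 0 >/dev/null
python3 -c "
from h import *
go((.52,-.15,.48),90)"
```

```text
t 6.0 p [0.4797 0.3407 0.2899] R [[-0.007, 1.0, 0.002], [1.0, 0.007, 0.001], [0.001, 0.002, -1.0]] w 0.0005 F [ 0.7  0.4 -0.7] J [ 0.58  0.13  1.92 -0.    1.09  0.57]
GO {'tx': -0.6545, 'ty': 0.0493, 'tz': -0.2538, 'rx': 0.0002, 'ry': -0.0001, 'rz': 0.0012} rows 8.4 0.0
```

```bash
python3 -m creep '[{"tx":-0.1,"ty":0.05,"tz":-0.25,"rx":0,"ry":0,"rz":0},{"tx":-0.655,"ty":0.05,"tz":-0.254,"rx":0,"ry":0,"rz":0},{"tx":-0.655,"ty":0.05,"tz":-0.254,"rx":0,"ry":0,"rz":0},{"tx":-0.655,"ty":0.05,"tz":-0.254,"rx":0,"ry":0,"rz":0},{"tx":-0.655,"ty":0.05,"tz":-0.254,"rx":0,"ry":0,"rz":0}]' 0 >/dev/null
python3 -m creep '[{"tx":-0.32,"ty":0,"tz":0,"rx":0,"ry":0,"rz":0},{"tx":-0.32,"ty":0,"tz":0,"rx":0,"ry":0,"rz":0},{"tx":-0.32,"ty":0,"tz":0,"rx":0,"ry":0,"rz":0},{"tx":-0.32,"ty":0,"tz":0,"rx":0,"ry":0,"rz":0},{"tx":-0.32,"ty":0,"tz":0,"rx":0,"ry":0,"rz":0}]' 1
python3 - <<'E'
from h import *
pose();n='wrist'; C,im=shot(n,'w2.png')
for l,z in(('cooling_tray',.006),('lid_board',0),('lifter_rest',0),('lifter',.006),('pot_1',.03)):
    for d in models.tip_of(n,l): 
        if d['confidence']>.3: print(n,l,np.round(d['xy']),round(d['confidence'],2),np.round(px2w(C,d['xy'],z),3))
E
```

```text
time: 7.25
eef_pos: [0.5066, -0.1645, 0.4133]
eef_rot: [[-0.002, 1.0, -0.0], [1.0, 0.002, -0.0], [-0.0, -0.0, -1.0]]
force: [-0.5, 0.4, 0.7]
width: 0.0474
grip_force: 0.0
t 7.25 p [ 0.5066 -0.1645  0.4133] R [[-0.002, 1.0, -0.0], [1.0, 0.002, -0.0], [-0.0, -0.0, -1.0]] w 0.0474 F [-0.5  0.4  0.7] J [-0.36 -0.08  1.9  -0.    1.31 -0.36]
wrist cooling_tray [238. 203.] 0.57 [ 0.466 -0.268  0.006]
wrist lid_board [321. 194.] 0.64 [ 0.623 -0.251  0.   ]
wrist lifter_rest [232.  34.] 0.97 [0.462 0.022 0.   ]
wrist lifter [233.  35.] 0.91 [0.463 0.02  0.006]
```

View pics/w2.png

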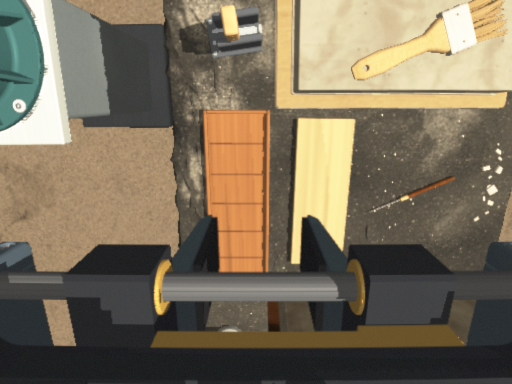

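Run:
```python
from h import *
C=cam('wrist');im=cv2.imread('pics/w2.png');cv2.imwrite('pics/w2c.png',cv2.resize(im[0:65,190:285],None,fx=8,fy=8,interpolation=2))
for u,v,z in((297,119,.012),(354,119,.012),(292,263,.012),(345,263,.012),(204,111,.014),(270,111,.014),(209,215,.014),(268,215,.014),(278,107,.02),(505,105,.02)):print((u,v),np.round(px2w(C,(u,v),z),3))
```

```text
(297, 119) [ 0.571 -0.109  0.012]
(354, 119) [ 0.67  -0.108  0.012]
(292, 263) [ 0.573 -0.385  0.012]
(345, 263) [ 0.677 -0.384  0.012]
(204, 111) [ 0.412 -0.097  0.014]
(270, 111) [ 0.525 -0.096  0.014]
(209, 215) [ 0.414 -0.285  0.014]
(268, 215) [ 0.524 -0.284  0.014]
(278, 107) [ 0.538 -0.089  0.02 ]
(505, 105) [ 0.926 -0.081  0.02 ]
```

View pics/w2c.png

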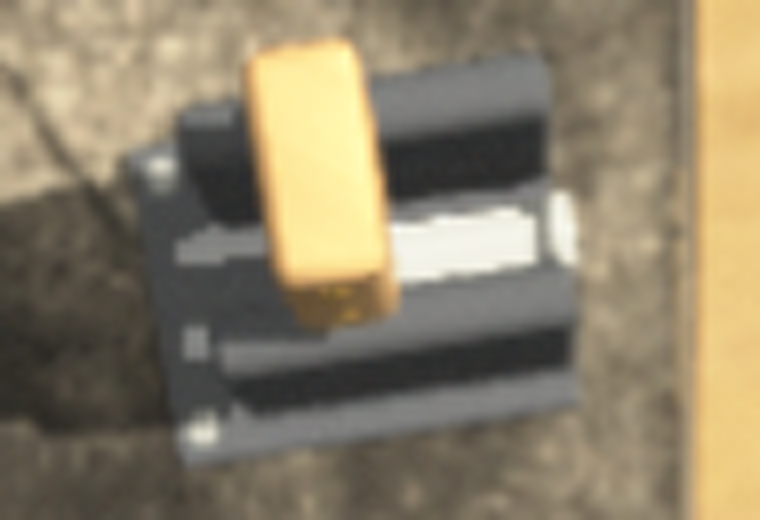

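Run:
```python
from h import *
C=cam('wrist')
for x,y,z in((316,163,.101),(180,115,.056),(545,60,.056),(220,350,.056),(575,285,.056),(130,150,0.003),(185,460,.003)):print((x,y),np.round(px2w(C,(190+x/8,y/8),z),4))
p=px2w(C,(229.5,20.4),.101); go((p[0],p[1],.2),98.7)
```

```text
(316, 163) [0.4654 0.0247 0.101 ]
(180, 115) [0.4366 0.0427 0.056 ]
(545, 60) [0.5036 0.0522 0.056 ]
(220, 350) [0.443  0.0026 0.056 ]
(575, 285) [0.5095 0.0142 0.056 ]
(130, 150) [0.4192 0.0489 0.003 ]
(185, 460) [ 0.4287 -0.0101  0.003 ]
t 7.55 p [ 0.5069 -0.1604  0.4135] R [[-0.008, 1.0, 0.0], [1.0, 0.008, -0.0], [-0.0, 0.0, -1.0]] w 0.0718 F [0.4 0.2 0.4] J [-0.35 -0.08  1.9   0.    1.31 -0.36]
GO {'tx': 0.2472, 'ty': -0.0535, 'tz': 0.2846, 'rx': 0.0, 'ry': 0.0, 'rz': -0.023} rows 4.6 0.8
```

```bash
python3 -m creep '[{"tx":0.24,"ty":-0.0535,"tz":0.2,"rx":0,"ry":0,"rz":-0.023},{"tx":0.24,"ty":-0.0535,"tz":0.2,"rx":0,"ry":0,"rz":-0.023},{"tx":0.24,"ty":-0.0535,"tz":0.285,"rx":0,"ry":0,"rz":-0.023},{"tx":0.24,"ty":-0.0535,"tz":0.285,"rx":0,"ry":0,"rz":-0.023},{"tx":0.24,"ty":-0.0535,"tz":0.285,"rx":0,"ry":0,"rz":-0.023}]' 0.8 >/dev/null
python3 -m creep '[{"tx":0,"ty":0,"tz":0,"rx":0,"ry":0,"rz":0},{"tx":0,"ty":0,"tz":0,"rx":0,"ry":0,"rz":0},{"tx":0,"ty":0,"tz":0,"rx":0,"ry":0,"rz":0}]' 0.7 >/dev/null
python3 - <<'E'
from h import *
C,im=shot('wrist','w3.png');go((.466,.0195,.073),98.7)
E
```

```text
t 8.6 p [0.4664 0.018  0.2009] R [[-0.149, 0.989, 0.002], [0.989, 0.149, -0.0], [-0.0, 0.002, -1.0]] w 0.0637 F [0.9 0.2 0.1] J [-0.01  0.03  2.21 -0.    0.9  -0.16]
GO {'tx': 0.0021, 'ty': -0.0006, 'tz': 0.1705, 'rx': 0.0003, 'ry': 0.0001, 'rz': -0.0003} rows 2.0 0.0
```

View pics/w3.png

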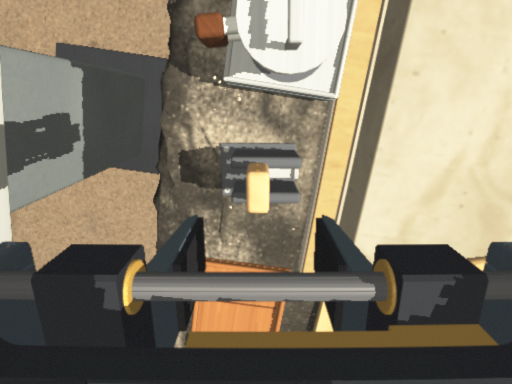

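Run:
```python
from h import *
C=cam('wrist')
print(px2w(C,(257,186),.101), px2w(C,(291,30),.105),px2w(C,(208,27),.1),w2px(C,(.466,.0195,.101)))
```

```text
[0.46308655 0.02818181 0.101     ] [0.47020391 0.15044719 0.105     ] [0.40867355 0.14429726 0.1       ] [258.87609285 196.20757104]
```

Run:
```python
import cv2
im=cv2.imread('pics/w3.png');cv2.imwrite('pics/w3c.png',cv2.resize(im[135:220,210:310],None,fx=7,fy=7,interpolation=2))
```

```text
(no output)
```

View pics/w3c.png

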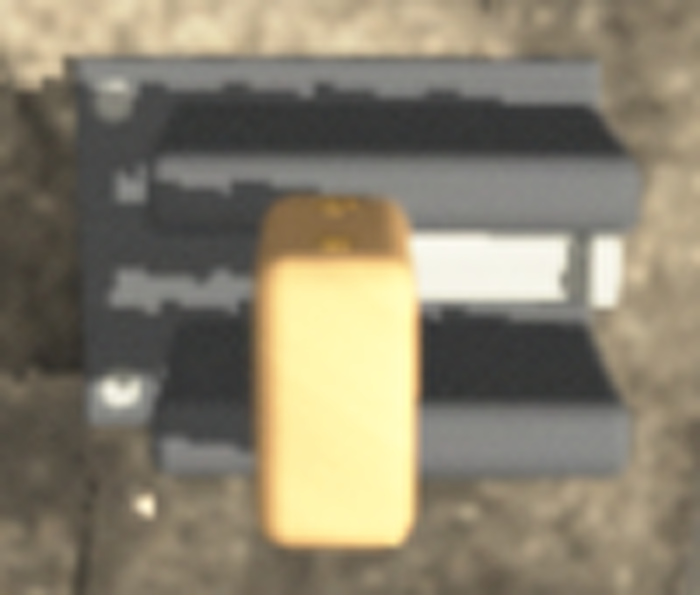

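```bash
python3 -m creep '[{"tx":0.006,"ty":-0.001,"tz":0.05,"rx":0,"ry":0,"rz":0},{"tx":0.006,"ty":-0.001,"tz":0.1,"rx":0,"ry":0,"rz":0},{"tx":0.006,"ty":-0.001,"tz":0.14,"rx":0,"ry":0,"rz":0},{"tx":0.006,"ty":-0.001,"tz":0.17,"rx":0,"ry":0,"rz":0},{"tx":0.006,"ty":-0.001,"tz":0.17,"rx":0,"ry":0,"rz":0}]' 0.7 >/dev/null
python3 -m creep '[{"tx":0,"ty":0,"tz":0,"rx":0,"ry":0,"rz":0},{"tx":0,"ty":0,"tz":0,"rx":0,"ry":0,"rz":0},{"tx":0,"ty":0,"tz":0,"rx":0,"ry":0,"rz":0},{"tx":0,"ty":0,"tz":0,"rx":0,"ry":0,"rz":0},{"tx":0,"ty":0,"tz":0,"rx":0,"ry":0,"rz":0}]' 0 50; python3 -c "
from h import *
pose()"
```

```text
time: 9.85
eef_pos: [0.4642, 0.0228, 0.0723]
eef_rot: [[-0.15, 0.989, 0.0], [0.989, 0.15, -0.0], [-0.0, 0.0, -1.0]]
force: [-1.1, -0.5, 5.4]
width: 0.0198
grip_force: 50.0
t 9.85 p [0.4642 0.0228 0.0723] R [[-0.15, 0.989, 0.0], [0.989, 0.15, -0.0], [-0.0, 0.0, -1.0]] w 0.0198 F [-1.1 -0.5  5.4] J [-0.    0.27  2.25 -0.    0.62 -0.15]
```

```bash
python3 -m creep '[{"tx":0,"ty":0,"tz":-0.04,"rx":0,"ry":0,"rz":0},{"tx":0,"ty":0,"tz":-0.1,"rx":0,"ry":0,"rz":0},{"tx":0,"ty":0,"tz":-0.18,"rx":0,"ry":0,"rz":0},{"tx":0.08,"ty":0,"tz":-0.26,"rx":0,"ry":0,"rz":0.024},{"tx":0.08,"ty":-0.02,"tz":-0.34,"rx":0,"ry":0,"rz":0.024}]' 0 50 >/dev/null
python3 -m creep '[{"tx":0,"ty":0,"tz":0,"rx":0,"ry":0,"rz":0},{"tx":0,"ty":0,"tz":0,"rx":0,"ry":0,"rz":0},{"tx":0,"ty":0,"tz":0,"rx":0,"ry":0,"rz":0},{"tx":0,"ty":0,"tz":0,"rx":0,"ry":0,"rz":0}]'
python3 - <<'E'
from h import *
pose();n='wrist'; C,im=shot(n,'w4.png')
for l,z in(('pot_1',.03),('lid_1',.094)):
    for d in models.tip_of(n,l): 
        if d['confidence']>.3: print(n,l,np.round(d['xy']),round(d['confidence'],2),np.round(px2w(C,d['xy'],z),3))
m=imaging.camera_model('side');S=cam('side')
print(px2w(S,(237,148.7),0))
cv2.imwrite('pics/w4c.png',cv2.resize(im[:260,130:400,::-1],None,fx=2.2,fy=2.2,interpolation=2))
E
```

```text
time: 10.98
eef_pos: [0.4435, 0.0768, 0.3102]
eef_rot: [[0.001, 1.0, -0.002], [1.0, -0.001, -0.0], [-0.0, -0.002, -1.0]]
force: [-0.0, 0.1, -0.8]
width: 0.0195
grip_force: 50.0
t 10.97 p [0.4435 0.0768 0.3102] R [[0.001, 1.0, -0.002], [1.0, -0.001, -0.0], [-0.0, -0.002, -1.0]] w 0.0195 F [-0.   0.1 -0.8] J [ 0.12 -0.15  2.15 -0.    1.14  0.12]
wrist lid_1 [283.  97.] 0.79 [0.469 0.161 0.094]
wrist lid_1 [282.   1.] 0.7 [0.467 0.259 0.094]
[ 0.71211733 -0.48037248  0.        ]
```

View pics/w4c.png

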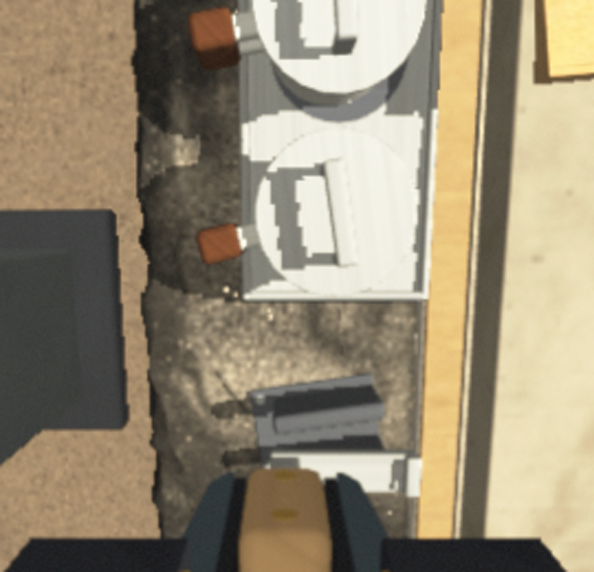

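```bash
cat >> h.py <<'E'
def lift(L,psi): # print approach / in / positions
    e=np.array([np.cos(np.radians(psi)),np.sin(np.radians(psi))])
    a=np.array(L)-.068*e; b=np.array(L)-.025*e; print('pre',a,'in',b); go((*a,.24),90+psi)
E
python3 - <<'E'
from h import *
C=cam('wrist'); L=px2w(C,(283.2,95.9),.105);print(L)
bt=px2w(C,(130+340/2.2,212/2.2),.137);print('bar',bt)
for q in((130+335/2.2,160/2.2),(130+345/2.2,265/2.2)):print(px2w(C,q,.137))
lift(L[:2],5)
E
```

```text
[0.46988139 0.16246424 0.105     ]
bar [0.46898502 0.16147582 0.137     ]
[0.46629206 0.18398058 0.137     ]
[0.47179828 0.13769759 0.137     ]
pre [0.40214015 0.15653765] in [0.44497652 0.16028535]
t 11.12 p [0.4437 0.077  0.3108] R [[0.0, 1.0, -0.001], [1.0, -0.0, -0.0], [-0.0, -0.001, -1.0]] w 0.0196 F [-0.5 -0.5 -0.5] J [ 0.12 -0.15  2.15 -0.    1.14  0.12]
GO {'tx': 0.1061, 'ty': -0.0554, 'tz': 0.0945, 'rx': -0.0002, 'ry': 0.0, 'rz': -0.014} rows 1.8 0.5
```

```bash
python3 -m creep '[{"tx":0.05,"ty":-0.055,"tz":0,"rx":0,"ry":0,"rz":-0.017},{"tx":0.106,"ty":-0.055,"tz":0.05,"rx":0,"ry":0,"rz":-0.017},{"tx":0.106,"ty":-0.055,"tz":0.0945,"rx":0,"ry":0,"rz":-0.017},{"tx":0.106,"ty":-0.055,"tz":0.0945,"rx":0,"ry":0,"rz":-0.017},{"tx":0.106,"ty":-0.055,"tz":0.0945,"rx":0,"ry":0,"rz":-0.017}]' 0 50 >/dev/null
python3 -c "
from h import *
go((.402,.1555,.1803),96)"
```

```text
t 11.75 p [0.4032 0.1565 0.2415] R [[-0.106, 0.994, 0.001], [0.994, 0.106, 0.0], [0.0, 0.001, -1.0]] w 0.0195 F [-0.8 -0.3 -0.2] J [ 0.32 -0.09  2.24 -0.    0.99  0.21]
GO {'tx': -0.0012, 'ty': -0.0018, 'tz': 0.0816, 'rx': 0.0001, 'ry': -0.0, 'rz': 0.0002} rows 1.0 0.0
```

```bash
python3 -m creep '[{"tx":0,"ty":-0.002,"tz":0.05,"rx":0,"ry":0,"rz":0},{"tx":0,"ty":-0.002,"tz":0.0815,"rx":0,"ry":0,"rz":0},{"tx":0,"ty":-0.002,"tz":0.0815,"rx":0,"ry":0,"rz":0},{"tx":0,"ty":-0.002,"tz":0.0815,"rx":0,"ry":0,"rz":0}]' 0 50
python3 -m creep '[{"tx":0,"ty":0.015,"tz":0,"rx":0,"ry":0,"rz":0},{"tx":0,"ty":0.035,"tz":0,"rx":0,"ry":0,"rz":0},{"tx":0,"ty":0.058,"tz":0,"rx":0,"ry":0,"rz":0},{"tx":0,"ty":0.058,"tz":0,"rx":0,"ry":0,"rz":0}]' 0 50
python3 - <<'E'
from h import *
C,im=shot('side');cv2.imwrite('pics/s2c.png',cv2.resize(im[190:290,210:330,::-1],None,fx=6,fy=6,interpolation=2))
E
```

```text
time: 12.25
eef_pos: [0.4022, 0.1566, 0.181]
eef_rot: [[-0.106, 0.994, 0.002], [0.994, 0.106, 0.001], [0.0, 0.002, -1.0]]
force: [0.5, 0.6, -0.4]
width: 0.0192
grip_force: 50.0
time: 12.75
eef_pos: [0.4458, 0.1613, 0.1794]
eef_rot: [[-0.106, 0.994, 0.0], [0.994, 0.106, 0.0], [0.0, 0.0, -1.0]]
force: [-1.1, 0.1, -1.0]
width: 0.0199
grip_force: 50.0
```

View pics/s2c.png

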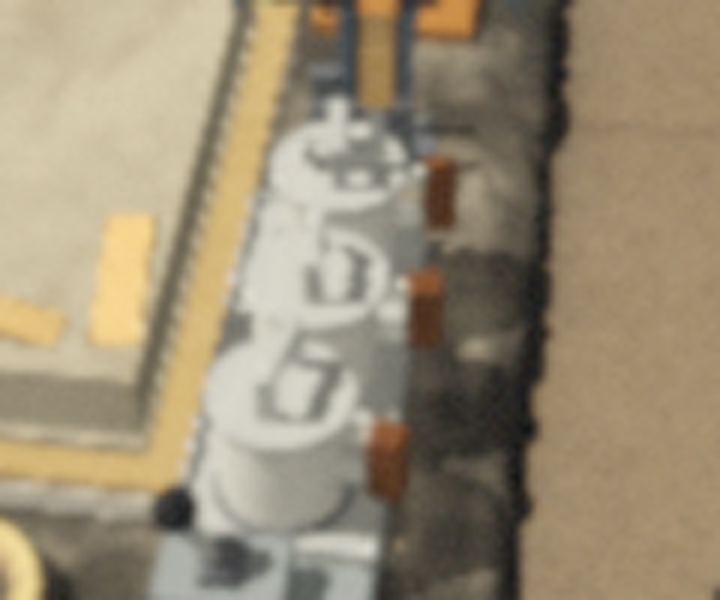

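```bash
python3 -m creep '[{"tx":0,"ty":0,"tz":-0.015,"rx":0,"ry":0,"rz":0},{"tx":0,"ty":0,"tz":-0.03,"rx":0,"ry":0,"rz":0},{"tx":0,"ty":0,"tz":-0.06,"rx":0,"ry":0,"rz":0},{"tx":0,"ty":0,"tz":-0.1,"rx":0,"ry":0,"rz":0},{"tx":0,"ty":0,"tz":-0.14,"rx":0,"ry":0,"rz":0}]' 0 50
python3 - <<'E'
from h import *
C,im=shot('wrist','w5.png')
p=(.623-.025,-.326)
go((*p,.3),90)
S=cam('side');i=np.array(imaging.get_image('side'));cv2.imwrite('pics/s3.png',i[:,:,::-1])
a=cv2.resize(i[130:260,210:330,::-1],None,fx=3.2,fy=3.2);b=im[:260,130:400,::-1];h=416
cv2.imwrite('pics/c5.png',np.hstack([a,cv2.resize(b,(400,416))]))
E
```

```text
time: 13.42
eef_pos: [0.444, 0.1611, 0.2861]
eef_rot: [[-0.107, 0.994, 0.001], [0.994, 0.107, 0.0], [0.0, 0.001, -1.0]]
force: [0.5, -0.5, -3.0]
width: 0.0198
grip_force: 50.0
t 13.47 p [0.4456 0.1616 0.29  ] R [[-0.107, 0.994, 0.005], [0.994, 0.107, 0.002], [0.001, 0.005, -1.0]] w 0.0199 F [4.  0.7 4.1] J [ 0.3  -0.08  2.13  0.    1.08  0.19]
GO {'tx': -0.6681, 'ty': 0.1328, 'tz': -0.0133, 'rx': 0.0008, 'ry': -0.0002, 'rz': 0.017} rows 8.2 0.6
```

View pics/c5.png

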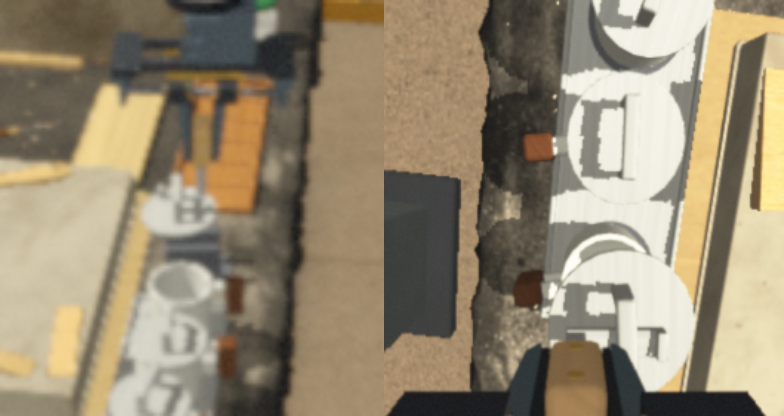

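```bash
python3 -m creep '[{"tx":-0.03,"ty":0.005,"tz":-0.01,"rx":0,"ry":0,"rz":0.017},{"tx":-0.08,"ty":0.015,"tz":-0.013,"rx":0,"ry":0,"rz":0.017},{"tx":-0.14,"ty":0.03,"tz":-0.013,"rx":0,"ry":0,"rz":0.017},{"tx":-0.2,"ty":0.04,"tz":-0.013,"rx":0,"ry":0,"rz":0.017},{"tx":-0.26,"ty":0.055,"tz":-0.013,"rx":0,"ry":0,"rz":0.017}]' 0 50 >/dev/null
python3 -c "
from h import *
go((.598,-.326,.3),90)"
```

```text
t 14.15 p [ 0.5057 -0.0298  0.2935] R [[0.0, 1.0, -0.0], [1.0, -0.0, 0.0], [0.0, -0.0, -1.0]] w 0.0199 F [ 0.9 -0.3 -2. ] J [-0.1  -0.02  2.07  0.    1.09 -0.1 ]
GO {'tx': -0.3949, 'ty': 0.1231, 'tz': -0.0087, 'rx': -0.0001, 'ry': -0.0, 'rz': -0.0} rows 5.0 0.0
```

```bash
python3 -m creep '[{"tx":-0.07,"ty":0.025,"tz":0,"rx":0,"ry":0,"rz":0},{"tx":-0.14,"ty":0.05,"tz":0,"rx":0,"ry":0,"rz":0},{"tx":-0.21,"ty":0.075,"tz":0,"rx":0,"ry":0,"rz":0},{"tx":-0.28,"ty":0.1,"tz":0,"rx":0,"ry":0,"rz":0},{"tx":-0.34,"ty":0.123,"tz":0,"rx":0,"ry":0,"rz":0}]' 0 50 >/dev/null
python3 -m creep '[{"tx":-0.03,"ty":0,"tz":0,"rx":0,"ry":0,"rz":0},{"tx":-0.05,"ty":0,"tz":0,"rx":0,"ry":0,"rz":0},{"tx":-0.05,"ty":0,"tz":0.04,"rx":0,"ry":0,"rz":0},{"tx":-0.05,"ty":0,"tz":0.1,"rx":0,"ry":0,"rz":0},{"tx":-0.05,"ty":0,"tz":0.16,"rx":0,"ry":0,"rz":0}]' 0 50 >/dev/null
python3 - <<'E'
from h import *
go((.598,-.326,.109),90)
C,im=shot('wrist','w6.png')
for d in models.tip_of('wrist','lid_board'):print(d['confidence'],px2w(C,d['xy'],0))
E
```

```text
t 15.4 p [ 0.5979 -0.32    0.1732] R [[-0.001, 1.0, 0.0], [1.0, 0.001, -0.0], [-0.0, 0.0, -1.0]] w 0.0199 F [ 0.3 -0.7 -1.6] J [-0.53  0.4   1.8   0.    0.94 -0.53]
GO {'tx': -0.0079, 'ty': 0.0, 'tz': 0.0856, 'rx': 0.0001, 'ry': 0.0, 'rz': 0.0001} rows 1.0 0.0
0.74 [ 0.61987825 -0.25409262  0.        ]
```

View pics/w6.png

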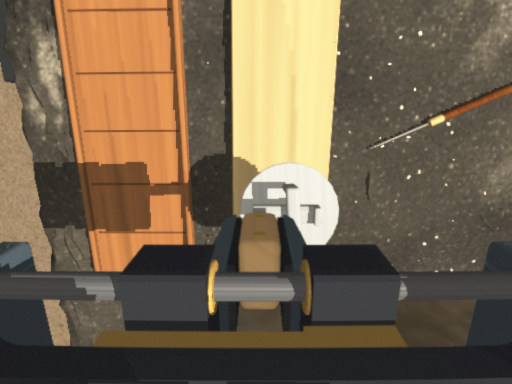

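```bash
python3 -m creep '[{"tx":-0.006,"ty":0,"tz":0.04,"rx":0,"ry":0,"rz":0},{"tx":-0.006,"ty":0,"tz":0.07,"rx":0,"ry":0,"rz":0},{"tx":-0.006,"ty":0,"tz":0.085,"rx":0,"ry":0,"rz":0},{"tx":-0.006,"ty":0,"tz":0.097,"rx":0,"ry":0,"rz":0},{"tx":-0.006,"ty":0,"tz":0.097,"rx":0,"ry":0,"rz":0}]' 0 50
python3 -m creep '[{"tx":0,"ty":0,"tz":0,"rx":0,"ry":0,"rz":0},{"tx":0,"ty":0,"tz":0,"rx":0,"ry":0,"rz":0}]' 0 50
```

```text
time: 16.12
eef_pos: [0.5984, -0.3254, 0.1014]
eef_rot: [[0.0, 1.0, -0.0], [1.0, -0.0, 0.0], [0.0, -0.0, -1.0]]
force: [0.1, 0.9, -0.9]
width: 0.0198
grip_force: 50.0
time: 16.38
eef_pos: [0.5986, -0.3256, 0.102]
eef_rot: [[0.0, 1.0, 0.001], [1.0, -0.0, -0.0], [-0.0, 0.001, -1.0]]
force: [0.3, -0.0, 0.1]
width: 0.0197
grip_force: 50.0
```

```bash
python3 -m creep '[{"tx":0,"ty":0,"tz":0.004,"rx":0,"ry":0,"rz":0},{"tx":0,"ty":-0.02,"tz":0.004,"rx":0,"ry":0,"rz":0},{"tx":0,"ty":-0.045,"tz":0.004,"rx":0,"ry":0,"rz":0},{"tx":0,"ty":-0.075,"tz":0.004,"rx":0,"ry":0,"rz":0},{"tx":0,"ty":-0.075,"tz":0.004,"rx":0,"ry":0,"rz":0}]' 0 50
python3 -m creep '[{"tx":0,"ty":0,"tz":-0.05,"rx":0,"ry":0,"rz":0},{"tx":0,"ty":0,"tz":-0.12,"rx":0,"ry":0,"rz":0},{"tx":0,"ty":0,"tz":-0.2,"rx":0,"ry":0,"rz":0},{"tx":0.02,"ty":0,"tz":-0.26,"rx":0,"ry":0,"rz":0}]' 0 50
python3 - <<'E'
from h import *
C,im=shot('scene','x.png')
for d in models.tip_of('scene','lid_1'):print(d['confidence'],d['xy'],px2w(C,d['xy'],.012),px2w(C,d['xy'],.094))
go((.43,.13,.31),90)
E
```

```text
time: 17.0
eef_pos: [0.5399, -0.3253, 0.0983]
eef_rot: [[0.001, 1.0, -0.001], [1.0, -0.001, 0.001], [0.001, -0.001, -1.0]]
force: [0.8, -0.3, -0.6]
width: 0.0199
grip_force: 50.0
time: 17.5
eef_pos: [0.5424, -0.311, 0.2963]
eef_rot: [[0.001, 1.0, 0.002], [1.0, -0.001, -0.001], [-0.001, 0.002, -1.0]]
force: [0.7, 0.6, -1.5]
width: 0.0201
grip_force: 50.0
0.67 [193.4, 247.7] [0.5489208  0.28639008 0.012     ] [0.47233347 0.34361398 0.094     ]
0.59 [280.9, 181.7] [ 0.60467873 -0.28090873  0.012     ] [ 0.5239335  -0.18138102  0.094     ]
0.5 [210.0, 239.6] [0.53850422 0.21222019 0.012     ] [0.46269366 0.27497498 0.094     ]
t 17.6 p [ 0.544  -0.3108  0.2991] R [[-0.0, 1.0, 0.007], [1.0, 0.0, -0.004], [-0.004, 0.007, -1.0]] w 0.02 F [-0.2  0.3 -0.7] J [-0.56  0.18  1.84  0.    1.11 -0.56]
GO {'tx': 0.5877, 'ty': -0.1517, 'tz': -0.0179, 'rx': 0.0011, 'ry': 0.0006, 'rz': 0.0} rows 7.3 0.0
```

```bash
python3 -m creep '[{"tx":0.64,"ty":-0.15,"tz":-0.03,"rx":0,"ry":0,"rz":0},{"tx":0.64,"ty":-0.15,"tz":-0.03,"rx":0,"ry":0,"rz":0},{"tx":0.64,"ty":-0.15,"tz":-0.03,"rx":0,"ry":0,"rz":0},{"tx":0.64,"ty":-0.15,"tz":-0.03,"rx":0,"ry":0,"rz":0},{"tx":0.64,"ty":-0.15,"tz":-0.03,"rx":0,"ry":0,"rz":0}]' 0 50 >/dev/null
python3 -m creep '[{"tx":0.24,"ty":-0.08,"tz":-0.03,"rx":0,"ry":0,"rz":0},{"tx":0.24,"ty":-0.08,"tz":-0.03,"rx":0,"ry":0,"rz":0},{"tx":0.24,"ty":-0.08,"tz":-0.03,"rx":0,"ry":0,"rz":0},{"tx":0.24,"ty":-0.08,"tz":-0.03,"rx":0,"ry":0,"rz":0},{"tx":0.24,"ty":-0.08,"tz":-0.03,"rx":0,"ry":0,"rz":0}]' 0 50
python3 -m creep '[{"tx":0,"ty":0,"tz":0,"rx":0,"ry":0,"rz":0},{"tx":0,"ty":0,"tz":0,"rx":0,"ry":0,"rz":0}]' 0 50 >/dev/null
python3 - <<'E'
from h import *
n='wrist'; pose();C,im=shot(n,'w7.png')
for d in models.tip_of(n,'lid_1'): print(np.round(d['xy']),round(d['confidence'],2),np.round(px2w(C,d['xy'],.094),3))
cv2.imwrite('pics/w7c.png',cv2.resize(im[:260,130:400,::-1],None,fx=2.2,fy=2.2,interpolation=2))
E
```

```text
time: 18.85
eef_pos: [0.4108, 0.1735, 0.3296]
eef_rot: [[-0.001, 1.0, -0.0], [1.0, 0.001, -0.0], [-0.0, -0.0, -1.0]]
force: [-0.5, 0.1, -0.4]
width: 0.0195
grip_force: 50.0
t 19.1 p [0.4113 0.1725 0.3298] R [[0.002, 1.0, -0.0], [1.0, -0.002, -0.0], [-0.0, -0.0, -1.0]] w 0.0194 F [ 0.4 -0.5 -1.4] J [ 0.34 -0.18  2.14 -0.    1.18  0.35]
[308.  96.] 0.96 [0.469 0.258 0.094]
[314.  16.] 0.67 [0.474 0.345 0.094]
```

View pics/w7c.png

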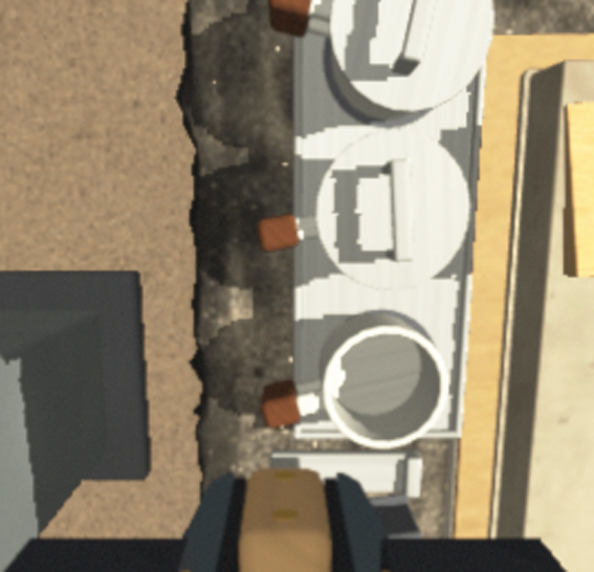

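Run:
```python
from h import *
C=cam('wrist'); L=px2w(C,(309.1,95.9),.105);print(L,px2w(C,(130+400/2.2,209/2.2),.137))
a,b=[px2w(C,(130+x/2.2,y/2.2),.137) for x,y in((400,160),(402,258))];print(a,b)
lift(L[:2],1.5)
print(px2w(C,(130+280/2.2,404/2.2),.1),px2w(C,(130+385/2.2,385/2.2),.1),px2w(C,(130+278/2.2,232/2.2),.1))
```

```text
[0.46904958 0.25857501 0.105     ] [0.46713323 0.25896089 0.137     ]
[0.46622663 0.2813707  0.137     ] [0.46907499 0.23578881 0.137     ]
pre [0.40107288 0.25679498] in [0.44405815 0.25792059]
t 19.2 p [0.4112 0.1728 0.3299] R [[0.002, 1.0, -0.0], [1.0, -0.002, -0.0], [-0.0, -0.0, -1.0]] w 0.02 F [-0.2 -0.4 -1.4] J [ 0.35 -0.18  2.14 -0.    1.18  0.35]
GO {'tx': 0.112, 'ty': -0.0136, 'tz': 0.1199, 'rx': -0.0, 'ry': 0.0, 'rz': -0.0044} rows 2.0 0.1
[0.40843199 0.15224577 0.1       ] [0.46844254 0.16333938 0.1       ] [0.40770118 0.24782263 0.1       ]
```

```bash
python3 -m creep '[{"tx":0.06,"ty":-0.0136,"tz":0.02,"rx":0,"ry":0,"rz":-0.006},{"tx":0.112,"ty":-0.0136,"tz":0.08,"rx":0,"ry":0,"rz":-0.006},{"tx":0.112,"ty":-0.0136,"tz":0.12,"rx":0,"ry":0,"rz":-0.006},{"tx":0.112,"ty":-0.0136,"tz":0.12,"rx":0,"ry":0,"rz":-0.006},{"tx":0.112,"ty":-0.0136,"tz":0.12,"rx":0,"ry":0,"rz":-0.006}]' 0 50 >/dev/null
python3 -c "
from h import *
go((.401,.2565,.1803),92.2)"
```

```text
t 19.82 p [0.4014 0.2574 0.2413] R [[-0.037, 0.999, 0.001], [0.999, 0.037, 0.001], [0.001, 0.001, -1.0]] w 0.0196 F [ 0.4  0.1 -0.2] J [ 0.52 -0.01  2.16 -0.    0.99  0.48]
GO {'tx': -0.0012, 'ty': -0.0007, 'tz': 0.0814, 'rx': 0.0002, 'ry': -0.0001, 'rz': -0.0003} rows 1.0 0.0
```

```bash
python3 -m creep '[{"tx":-0.001,"ty":0,"tz":0.05,"rx":0,"ry":0,"rz":0},{"tx":-0.001,"ty":0,"tz":0.0815,"rx":0,"ry":0,"rz":0},{"tx":-0.001,"ty":0,"tz":0.0815,"rx":0,"ry":0,"rz":0},{"tx":-0.001,"ty":0,"tz":0.0815,"rx":0,"ry":0,"rz":0}]' 0 50
python3 -m creep '[{"tx":0,"ty":0.018,"tz":0,"rx":0,"ry":0,"rz":0},{"tx":0,"ty":0.038,"tz":0,"rx":0,"ry":0,"rz":0},{"tx":0,"ty":0.058,"tz":0,"rx":0,"ry":0,"rz":0},{"tx":0,"ty":0.058,"tz":0,"rx":0,"ry":0,"rz":0}]' 0 50
python3 -m creep '[{"tx":0,"ty":0,"tz":-0.015,"rx":0,"ry":0,"rz":0},{"tx":0,"ty":0,"tz":-0.03,"rx":0,"ry":0,"rz":0},{"tx":0,"ty":0,"tz":-0.06,"rx":0,"ry":0,"rz":0},{"tx":0,"ty":0,"tz":-0.1,"rx":0,"ry":0,"rz":0},{"tx":0,"ty":0,"tz":-0.14,"rx":0,"ry":0,"rz":0}]' 0 50
python3 - <<'E'
from h import *
C,im=shot('wrist','w8.png');go((.598,-.238,.3),90)
for d in models.tip_of('wrist','lid_1'): print(np.round(d['xy']),round(d['confidence'],2),np.round(px2w(C,d['xy'],.094),3),np.round(px2w(C,d['xy'],.19),3))
E
```

```text
time: 20.32
eef_pos: [0.4018, 0.2571, 0.1807]
eef_rot: [[-0.037, 0.999, 0.002], [0.999, 0.037, 0.001], [0.001, 0.002, -1.0]]
force: [-1.1, -0.1, -0.7]
width: 0.0197
grip_force: 50.0
time: 20.82
eef_pos: [0.4455, 0.2585, 0.179]
eef_rot: [[-0.037, 0.999, 0.0], [0.999, 0.037, 0.0], [0.0, 0.0, -1.0]]
force: [-0.6, 0.2, -0.5]
width: 0.0199
grip_force: 50.0
time: 21.45
eef_pos: [0.4438, 0.2584, 0.2857]
eef_rot: [[-0.038, 0.999, 0.0], [0.999, 0.038, 0.0], [0.0, 0.0, -1.0]]
force: [-0.7, 0.5, -2.4]
width: 0.02
grip_force: 50.0
t 21.5 p [0.4453 0.2592 0.2897] R [[-0.038, 0.999, 0.005], [0.999, 0.038, 0.002], [0.002, 0.005, -1.0]] w 0.0197 F [3.2 1.3 3.8] J [ 0.48 -0.    2.06  0.    1.08  0.44]
GO {'tx': -0.6702, 'ty': 0.1784, 'tz': -0.0144, 'rx': 0.0007, 'ry': -0.0004, 'rz': 0.006} rows 8.3 0.2
[290.  95.] 0.95 [0.473 0.346 0.094] [0.464 0.344 0.19 ]
[290. 200.] 0.64 [0.481 0.23  0.094] [0.47  0.259 0.19 ]
```

```bash
python3 -m creep '[{"tx":-0.03,"ty":0.005,"tz":-0.01,"rx":0,"ry":0,"rz":0.006},{"tx":-0.08,"ty":0.02,"tz":-0.013,"rx":0,"ry":0,"rz":0.006},{"tx":-0.14,"ty":0.035,"tz":-0.014,"rx":0,"ry":0,"rz":0.006},{"tx":-0.2,"ty":0.05,"tz":-0.014,"rx":0,"ry":0,"rz":0.006},{"tx":-0.27,"ty":0.07,"tz":-0.014,"rx":0,"ry":0,"rz":0.006}]' 0 50 >/dev/null
python3 -m creep '[{"tx":-0.07,"ty":0.02,"tz":0,"rx":0,"ry":0,"rz":0},{"tx":-0.14,"ty":0.04,"tz":0,"rx":0,"ry":0,"rz":0},{"tx":-0.21,"ty":0.06,"tz":0,"rx":0,"ry":0,"rz":0},{"tx":-0.28,"ty":0.08,"tz":0,"rx":0,"ry":0,"rz":0},{"tx":-0.34,"ty":0.1,"tz":0,"rx":0,"ry":0,"rz":0}]' 0 50 >/dev/null
python3 -c "
from h import *
go((.598,-.238,.3),90)"
```

```text
t 22.8 p [ 0.579  -0.1987  0.2937] R [[0.001, 1.0, -0.001], [1.0, -0.001, 0.0], [0.0, -0.001, -1.0]] w 0.0198 F [ 0.9 -0.3 -2.2] J [-0.37  0.16  1.87 -0.    1.11 -0.37]
GO {'tx': -0.0524, 'ty': 0.0254, 'tz': -0.0084, 'rx': -0.0001, 'ry': -0.0, 'rz': -0.0001} rows 0.7 0.0
```

```bash
python3 -m creep '[{"tx":-0.03,"ty":0.02,"tz":0,"rx":0,"ry":0,"rz":0},{"tx":-0.045,"ty":0.023,"tz":0.02,"rx":0,"ry":0,"rz":0},{"tx":-0.045,"ty":0.023,"tz":0.07,"rx":0,"ry":0,"rz":0},{"tx":-0.045,"ty":0.023,"tz":0.15,"rx":0,"ry":0,"rz":0},{"tx":-0.045,"ty":0.023,"tz":0.15,"rx":0,"ry":0,"rz":0}]' 0 50 >/dev/null
python3 - <<'E'
from h import *
C,im=shot('wrist','w9.png')
for d in models.tip_of('wrist','lid_1'): print(np.round(d['xy']),round(d['confidence'],2),np.round(px2w(C,d['xy'],.012),3),np.round(px2w(C,d['xy'],.08),3))
go((.598,-.238,.0985),90)
E
```

```text
[285. 196.] 0.76 [ 0.619 -0.246  0.012] [ 0.614 -0.226  0.08 ]
t 23.52 p [ 0.5964 -0.2303  0.1827] R [[-0.0, 1.0, -0.001], [1.0, 0.0, 0.0], [0.0, -0.001, -1.0]] w 0.0197 F [ 0.5 -1.2 -0.7] J [-0.4   0.33  1.88  0.    0.93 -0.41]
GO {'tx': -0.0103, 'ty': 0.0022, 'tz': 0.1122, 'rx': -0.0001, 'ry': -0.0, 'rz': 0.0001} rows 1.4 0.0
```

```bash
python3 -m creep '[{"tx":-0.009,"ty":0.002,"tz":0.04,"rx":0,"ry":0,"rz":0},{"tx":-0.009,"ty":0.002,"tz":0.08,"rx":0,"ry":0,"rz":0},{"tx":-0.009,"ty":0.002,"tz":0.1,"rx":0,"ry":0,"rz":0},{"tx":-0.009,"ty":0.002,"tz":0.112,"rx":0,"ry":0,"rz":0},{"tx":-0.009,"ty":0.002,"tz":0.112,"rx":0,"ry":0,"rz":0}]' 0 50 >/dev/null
python3 -m creep '[{"tx":0,"ty":0,"tz":0,"rx":0,"ry":0,"rz":0},{"tx":0,"ty":0,"tz":0,"rx":0,"ry":0,"rz":0}]' 0 50
```

```text
time: 24.4
eef_pos: [0.5984, -0.2376, 0.0988]
eef_rot: [[0.0, 1.0, 0.001], [1.0, -0.0, -0.0], [-0.0, 0.001, -1.0]]
force: [0.6, -0.5, -0.1]
width: 0.0196
grip_force: 50.0
```

```bash
python3 -m creep '[{"tx":0,"ty":-0.02,"tz":0,"rx":0,"ry":0,"rz":0},{"tx":0,"ty":-0.045,"tz":0,"rx":0,"ry":0,"rz":0},{"tx":0,"ty":-0.075,"tz":0,"rx":0,"ry":0,"rz":0},{"tx":0,"ty":-0.075,"tz":0,"rx":0,"ry":0,"rz":0}]' 0 50
python3 -m creep '[{"tx":0,"ty":0,"tz":-0.05,"rx":0,"ry":0,"rz":0},{"tx":0,"ty":0,"tz":-0.13,"rx":0,"ry":0,"rz":0},{"tx":0,"ty":0,"tz":-0.21,"rx":0,"ry":0,"rz":0},{"tx":0.05,"ty":-0.05,"tz":-0.29,"rx":0,"ry":0,"rz":0},{"tx":0.12,"ty":-0.1,"tz":-0.3,"rx":0,"ry":0,"rz":0}]' 0 50 >/dev/null
python3 - <<'E'
from h import *
go((.43,.26,.33),80)
# lid A bar yaw from w8
im=cv2.imread('pics/w8.png'); g=cv2.cvtColor(im,6)
for r in range(40,150,4): print(r,' '.join('%3d'%v for v in g[r,240:345:4]))
E
```

```text
time: 24.9
eef_pos: [0.5395, -0.2373, 0.0979]
eef_rot: [[0.001, 1.0, -0.001], [1.0, -0.001, 0.001], [0.001, -0.001, -1.0]]
force: [0.1, 0.0, -1.1]
width: 0.0198
grip_force: 50.0
t 25.52 p [ 0.4767 -0.1602  0.3218] R [[0.002, 1.0, 0.004], [1.0, -0.002, -0.002], [-0.002, 0.004, -1.0]] w 0.0198 F [ 0.1  0.2 -1.6] J [-0.37 -0.06  2.05  0.    1.14 -0.37]
GO {'tx': 0.5601, 'ty': -0.0631, 'tz': -0.0121, 'rx': 0.0007, 'ry': 0.0002, 'rz': 0.0275} rows 6.8 0.9
40  43 166 190 189 192 166 102 101 100  89 183 191 191 190 193 193 192 191 185 184 191 188 189 189 191  80  75
44  43 168 192 192 190 164 100 102 102  88 172 180 183 188 188 186 188 191 189 190 192 188 189 190 189  92  86
48  44 169 192 191 189 167 100 103 101  96  64  65  68  82  72  71  72  78  86  93 103 112 119 127 130 124  90
52  62 230 226 220 206 201 195 201 205 163 195 240 240 240 238 239 236 146 104 103 133 139 134 192 111 108  86
56  63 235 213 188 147 153 155 161 214 241 238 241 241 240 240 236 241 241 241 223 224 224 221 220 149 109  98
60  67 240 242 243 244 241 241 238 241 239 241 239 240 240 241 238 241 238 242 239 233 230
[... 1775 characters left out ...]
 237 122 240 203 206 207 204
128 118 142 188 243 239 242 239 239 240 225 233 234 232 236 235 236 235 228 144 143 129 116 124 204 207 206 204
132 185 242 238 242 239 241 239 240 242 239 239 236 231 229 224 238 237 234 129 129 127 112 116 208 207 206 204
136 191 241 239 241 239 241 238 239 241 238 239 238 239 237 237 238 238 210 130 129 129 106 168 205 203 208 189
140 172 219 134 151 148 142 132 125 116 116 123 139 153 177 231 238 239 192 128 129 126 101 164 206 207 205 171
144 115 134 133 137 131 129 114 114 116 131 186 185 158 172 146 189 239 141 128 129 127 102 199 205 207 207 157
148 114 134 133 135 130 113 122 237 253 243 213 222 240 252 239 166 169 127 127 129 127 106 200 200 208 201 134
```

```bash
python3 -m creep '[{"tx":0.56,"ty":-0.065,"tz":-0.01,"rx":0,"ry":0,"rz":0},{"tx":0.56,"ty":-0.065,"tz":-0.01,"rx":0,"ry":0,"rz":0},{"tx":0.56,"ty":-0.065,"tz":-0.01,"rx":0,"ry":0,"rz":0},{"tx":0.56,"ty":-0.065,"tz":-0.01,"rx":0,"ry":0,"rz":0},{"tx":0.56,"ty":-0.065,"tz":-0.01,"rx":0,"ry":0,"rz":0}]' 0 50 >/dev/null
python3 -m creep '[{"tx":0.2,"ty":-0.02,"tz":0,"rx":0,"ry":0,"rz":0},{"tx":0.2,"ty":-0.02,"tz":0,"rx":0,"ry":0,"rz":0},{"tx":0.2,"ty":-0.02,"tz":0,"rx":0,"ry":0,"rz":0},{"tx":0.2,"ty":-0.02,"tz":0,"rx":0,"ry":0,"rz":0},{"tx":0.2,"ty":-0.02,"tz":0,"rx":0,"ry":0,"rz":0}]' 0 50 >/dev/null
python3 - <<'E'
from h import *
n='wrist'; pose();C,im=shot(n,'w10.png')
for l,z in(('lid_1',.094),('pot_1',.03)):
  for d in models.tip_of(n,l): print(l,np.round(d['xy']),round(d['confidence'],2),np.round(px2w(C,d['xy'],z),3))
g=cv2.cvtColor(im,7)
# circle of the disc
for d in models.regions_of(n,'lid_1')[:2]:
    cs,_=cv2.findContours(d['region'].astype(np.uint8),0,1); c=max(cs,key=cv2.contourArea); (x,y),r=cv2.minEnclosingCircle(c); print('circ',x,y,r,px2w(C,(x,y),.105))
# dark edge of the bar
y0,x0=None,None
d=models.tip_of(n,'lid_1')[0]['xy'];x0,y0=int(d[0]),int(d[1])
for r in range(y0-44,y0+44,5): print(r,x0-36,' '.join('%3d'%v for v in g[r,x0-36:x0+37:3]) if 0<=r<384 else '')
E
```

```text
t 26.77 p [0.4252 0.2999 0.3242] R [[0.0, 1.0, 0.0], [1.0, -0.0, -0.0], [-0.0, 0.0, -1.0]] w 0.0195 F [-1.2 -0.9 -0.5] J [ 0.57 -0.03  2.02 -0.    1.15  0.57]
lid_1 [300. 130.] 0.86 [0.474 0.346 0.094]
pot_1 [290. 185.] 0.88 [0.47  0.261 0.03 ]
circ 299.7734375 127.06640625 36.0185546875 [0.47264634 0.35057312 0.105     ]
85 263 196 194 171 105 105 105 104  97  78  83  84  84  85  87  88  88  91  88  91  92 101 107 108 106 128
90 263 233 233 233 233 232 233 232 232 231 231 232 232 232 231 230 231 230 230 229 229 229 228 228 227 227
95 263 244 244 243 245 241 241 243 241 238 233 241 240 241 241 242 239 241 243 241 241 241 241 237 128 207
100 263 234 236 232 236 232 105 201 242 239 241 241 242 242 240 241 240 242 240 242 241 235 242 202 123 229
105 263 139 140 135 125 146 242 241 242 237 242 240 241 241 240 238 241 242 239 242 239 242 243 189 112 243
110 263 140 140 115 184 241 240 226 133 131 134 134 134 133  94 115 233 231 243 240 239 242 244 241 161 244
115 263 180 162 176 242 242 238 135 130 132 191 237 237 237 233 187 236 242 238 239 241 243 243 238 243 247
120 263 160 160 239 240
[... 464 characters left out ...]
 179 235 239 239 238 240 241 242 236 240 238 239 218
145 263 137 136 136 206 130 127 130 142 141 149 201 119 226 234 241 238 238 240 240 238 237 240 233 215 217
150 263 134 138 134 138 133 136 137 136 135 143 233 138 230 237 236 238 238 240 240 236 238 235 123 228 208
155 263 237 241 241 243 241 226 237 237 236 238 235 236 234 238 238 237 240 239 238 229 137 128 117 130 210
160 263 241 243 240 242 241 241 242 241 230 235 237 235 233 237 237 237 239 236 131 129 131 130 113 128 208
165 263 218 221 218 198 134 133 123 126 123 125 142 155 165 179 230 240 239 213 130 127 132 128 111 120 209
170 263 133 135 131 129 116 116 116 118 119 126 136 149 165 178 186 133 204 211 128 127 131 128 106 168 206
```

Run:
```python
from h import *
C=cam('wrist')
print(px2w(C,(304.5,113),.137),px2w(C,(296,147),.137))
go((.4065,.362,.24),78)
```

```text
[0.47356622 0.36749531 0.137     ] [0.46558185 0.33135051 0.137     ]
t 27.02 p [0.4255 0.2997 0.3243] R [[0.001, 1.0, 0.0], [1.0, -0.001, 0.0], [0.0, 0.0, -1.0]] w 0.0197 F [ 0.9  0.3 -0.1] J [ 0.57 -0.03  2.02 -0.    1.15  0.57]
GO {'tx': 0.083, 'ty': -0.0254, 'tz': 0.1125, 'rx': 0.0, 'ry': -0.0, 'rz': 0.0331} rows 1.7 1.1
```

```bash
python3 -m creep '[{"tx":0.04,"ty":-0.0254,"tz":0.02,"rx":0,"ry":0,"rz":0.0335},{"tx":0.083,"ty":-0.0254,"tz":0.07,"rx":0,"ry":0,"rz":0.0335},{"tx":0.083,"ty":-0.0254,"tz":0.1125,"rx":0,"ry":0,"rz":0.0335},{"tx":0.083,"ty":-0.0254,"tz":0.1125,"rx":0,"ry":0,"rz":0.0335},{"tx":0.083,"ty":-0.0254,"tz":0.1125,"rx":0,"ry":0,"rz":0.0335}]' 0 50 >/dev/null
python3 -c "
from h import *
go((.4065,.362,.1803),78)"
```

```text
t 27.65 p [0.4069 0.3626 0.2412] R [[0.21, 0.978, 0.001], [0.978, -0.21, 0.001], [0.001, 0.001, -1.0]] w 0.0197 F [ 0.8  0.1 -0.5] J [0.69 0.11 2.04 0.   0.99 0.9 ]
GO {'tx': -0.001, 'ty': -0.0003, 'tz': 0.0812, 'rx': 0.0001, 'ry': -0.0002, 'rz': -0.0003} rows 1.0 0.0
```

```bash
python3 -m creep '[{"tx":-0.001,"ty":0,"tz":0.05,"rx":0,"ry":0,"rz":0},{"tx":-0.001,"ty":0,"tz":0.0815,"rx":0,"ry":0,"rz":0},{"tx":-0.001,"ty":0,"tz":0.0815,"rx":0,"ry":0,"rz":0},{"tx":-0.001,"ty":0,"tz":0.0815,"rx":0,"ry":0,"rz":0}]' 0 50
python3 -m creep '[{"tx":0,"ty":0.018,"tz":0,"rx":0,"ry":0,"rz":0},{"tx":0,"ty":0.038,"tz":0,"rx":0,"ry":0,"rz":0},{"tx":0,"ty":0.058,"tz":0,"rx":0,"ry":0,"rz":0},{"tx":0,"ty":0.058,"tz":0,"rx":0,"ry":0,"rz":0}]' 0 50
python3 -m creep '[{"tx":0,"ty":0,"tz":-0.015,"rx":0,"ry":0,"rz":0},{"tx":0,"ty":0,"tz":-0.03,"rx":0,"ry":0,"rz":0},{"tx":0,"ty":0,"tz":-0.06,"rx":0,"ry":0,"rz":0},{"tx":0,"ty":0,"tz":-0.1,"rx":0,"ry":0,"rz":0},{"tx":0,"ty":0,"tz":-0.14,"rx":0,"ry":0,"rz":0}]' 0 50
python3 - <<'E'
from h import *
C,im=shot('wrist','w11.png');go((.598,-.148,.3),90)
for d in models.tip_of('wrist','lid_1'): print(np.round(d['xy']),round(d['confidence'],2),np.round(px2w(C,d['xy'],.094),3),np.round(px2w(C,d['xy'],.19),3))
E
```

```text
time: 28.15
eef_pos: [0.407, 0.3624, 0.1806]
eef_rot: [[0.209, 0.978, 0.002], [0.978, -0.209, 0.001], [0.002, 0.001, -1.0]]
force: [-0.3, 0.0, -0.5]
width: 0.0199
grip_force: 50.0
time: 28.65
eef_pos: [0.4499, 0.3525, 0.1788]
eef_rot: [[0.21, 0.978, 0.0], [0.978, -0.21, 0.0], [0.0, 0.0, -1.0]]
force: [0.1, -0.0, -0.4]
width: 0.02
grip_force: 50.0
time: 29.28
eef_pos: [0.4481, 0.3529, 0.2855]
eef_rot: [[0.209, 0.978, 0.0], [0.978, -0.209, 0.0], [0.0, 0.0, -1.0]]
force: [0.3, -0.2, -2.8]
width: 0.0199
grip_force: 50.0
t 29.32 p [0.4495 0.3539 0.2896] R [[0.209, 0.978, 0.004], [0.978, -0.209, 0.003], [0.004, 0.004, -1.0]] w 0.0197 F [1.9 2.2 4.2] J [0.63 0.1  1.95 0.   1.08 0.84]
GO {'tx': -0.6131, 'ty': 0.3332, 'tz': -0.0151, 'rx': 0.0006, 'ry': -0.0006, 'rz': -0.0335} rows 8.4 1.1
[290. 194.] 0.59 [0.478 0.323 0.094] [0.475 0.352 0.19 ]
```

```bash
python3 -m creep '[{"tx":-0.03,"ty":0.015,"tz":-0.01,"rx":0,"ry":0,"rz":-0.01},{"tx":-0.08,"ty":0.045,"tz":-0.014,"rx":0,"ry":0,"rz":-0.02},{"tx":-0.14,"ty":0.075,"tz":-0.014,"rx":0,"ry":0,"rz":-0.0335},{"tx":-0.2,"ty":0.11,"tz":-0.014,"rx":0,"ry":0,"rz":-0.0335},{"tx":-0.26,"ty":0.14,"tz":-0.014,"rx":0,"ry":0,"rz":-0.0335}]' 0 50 >/dev/null
python3 -c "
from h import *
go((.598,-.148,.3),90)"
```

```text
t 30.0 p [0.5103 0.1386 0.2936] R [[-0.0, 1.0, -0.001], [1.0, 0.0, -0.0], [-0.0, -0.001, -1.0]] w 0.02 F [ 0.4 -0.3 -2.2] J [ 0.22  0.02  2.03 -0.    1.09  0.22]
GO {'tx': -0.3822, 'ty': 0.1169, 'tz': -0.0086, 'rx': -0.0001, 'ry': 0.0, 'rz': 0.0} rows 4.8 0.0
```

```bash
python3 -m creep '[{"tx":-0.07,"ty":0.022,"tz":0,"rx":0,"ry":0,"rz":0},{"tx":-0.14,"ty":0.044,"tz":0,"rx":0,"ry":0,"rz":0},{"tx":-0.21,"ty":0.066,"tz":0,"rx":0,"ry":0,"rz":0},{"tx":-0.28,"ty":0.09,"tz":0,"rx":0,"ry":0,"rz":0},{"tx":-0.34,"ty":0.11,"tz":0,"rx":0,"ry":0,"rz":0}]' 0 50 >/dev/null
python3 -m creep '[{"tx":-0.03,"ty":0.005,"tz":0,"rx":0,"ry":0,"rz":0},{"tx":-0.035,"ty":0.005,"tz":0.03,"rx":0,"ry":0,"rz":0},{"tx":-0.035,"ty":0.005,"tz":0.09,"rx":0,"ry":0,"rz":0},{"tx":-0.035,"ty":0.005,"tz":0.14,"rx":0,"ry":0,"rz":0},{"tx":-0.035,"ty":0.005,"tz":0.14,"rx":0,"ry":0,"rz":0}]' 0 50 >/dev/null
python3 -c "
from h import *
go((.598,-.148,.0985),90)"
```

```text
t 31.25 p [ 0.5946 -0.1401  0.1865] R [[-0.0, 1.0, -0.005], [1.0, 0.0, 0.002], [0.002, -0.005, -1.0]] w 0.02 F [ 0.3  0.6 -1.4] J [-0.27  0.29  1.93  0.    0.93 -0.27]
GO {'tx': -0.0108, 'ty': 0.0052, 'tz': 0.1172, 'rx': -0.0009, 'ry': -0.0002, 'rz': 0.0001} rows 1.4 0.0
```

```bash
python3 -m creep '[{"tx":-0.01,"ty":0.004,"tz":0.04,"rx":0,"ry":0,"rz":0},{"tx":-0.01,"ty":0.004,"tz":0.085,"rx":0,"ry":0,"rz":0},{"tx":-0.01,"ty":0.004,"tz":0.105,"rx":0,"ry":0,"rz":0},{"tx":-0.01,"ty":0.004,"tz":0.117,"rx":0,"ry":0,"rz":0},{"tx":-0.01,"ty":0.004,"tz":0.117,"rx":0,"ry":0,"rz":0}]' 0 50 >/dev/null
python3 -m creep '[{"tx":0,"ty":0,"tz":0,"rx":0,"ry":0,"rz":0},{"tx":0,"ty":0,"tz":0,"rx":0,"ry":0,"rz":0}]' 0 50
```

```text
time: 32.12
eef_pos: [0.6002, -0.1487, 0.1023]
eef_rot: [[0.0, 1.0, 0.001], [1.0, -0.0, -0.0], [-0.0, 0.001, -1.0]]
force: [-0.0, -1.3, -1.0]
width: 0.0202
grip_force: 50.0
```

```bash
python3 -m creep '[{"tx":0,"ty":0,"tz":0.005,"rx":0,"ry":0,"rz":0},{"tx":0,"ty":-0.02,"tz":0.005,"rx":0,"ry":0,"rz":0},{"tx":0,"ty":-0.045,"tz":0.005,"rx":0,"ry":0,"rz":0},{"tx":0,"ty":-0.077,"tz":0.005,"rx":0,"ry":0,"rz":0},{"tx":0,"ty":-0.077,"tz":0.005,"rx":0,"ry":0,"rz":0}]' 0 50
python3 -m creep '[{"tx":0,"ty":0,"tz":-0.05,"rx":0,"ry":0,"rz":0},{"tx":0,"ty":0,"tz":-0.13,"rx":0,"ry":0,"rz":0},{"tx":0,"ty":0,"tz":-0.21,"rx":0,"ry":0,"rz":0},{"tx":-0.09,"ty":-0.02,"tz":-0.29,"rx":0,"ry":0,"rz":0},{"tx":-0.14,"ty":-0.04,"tz":-0.36,"rx":0,"ry":0,"rz":0}]' 0 50 >/dev/null
python3 -m creep '[{"tx":-0.04,"ty":0,"tz":-0.04,"rx":0,"ry":0,"rz":0},{"tx":-0.04,"ty":0,"tz":-0.04,"rx":0,"ry":0,"rz":0},{"tx":-0.04,"ty":0,"tz":-0.04,"rx":0,"ry":0,"rz":0}]' 0 50 >/dev/null
python3 - <<'E'
from h import *
pose();n='wrist';C,im=shot(n,'w12.png')
for l,z in(('lid_1',.012),('lid_board',0)):
  for d in models.tip_of(n,l): print(l,np.round(d['xy']),round(d['confidence'],2),np.round(px2w(C,d['xy'],z),3))
C,im=shot('side','s12.png')
for d in models.tip_of('side','pot_1'): print('pot',np.round(d['xy']),round(d['confidence'],2),np.round(px2w(C,d['xy'],.03),3))
for d in models.tip_of('side','lid_1'): print('lid',np.round(d['xy']),round(d['confidence'],2),np.round(px2w(C,d['xy'],.012),3))
go((.4642,.0228,.2),98.6)
E
```

```text
time: 32.75
eef_pos: [0.5394, -0.1484, 0.0976]
eef_rot: [[0.001, 1.0, -0.001], [1.0, -0.001, 0.0], [0.0, -0.001, -1.0]]
force: [0.8, -0.2, -1.0]
width: 0.0197
grip_force: 50.0
t 33.75 p [ 0.5182 -0.263   0.3724] R [[0.0, 1.0, -0.001], [1.0, -0.0, 0.001], [0.001, -0.001, -1.0]] w 0.0198 F [ 0.9  0.5 -1.8] J [-0.51  0.04  1.86  0.    1.24 -0.51]
lid_1 [325.  77.] 0.85 [ 0.619 -0.147  0.012]
lid_1 [322. 139.] 0.81 [ 0.621 -0.242  0.012]
pot [258. 271.] 0.8 [0.47 0.35 0.03]
pot [260. 253.] 0.75 [0.475 0.267 0.03 ]
pot [267. 237.] 0.59 [0.463 0.185 0.03 ]
pot [266. 116.] 0.54 [ 0.603 -0.826  0.03 ]
lid [244. 188.] 0.61 [ 0.605 -0.125  0.012]
lid [244. 173.] 0.56 [ 0.629 -0.246  0.012]
lid [247. 167.] 0.4 [ 0.622 -0.292  0.012]
t 34.05 p [ 0.5186 -0.2629  0.3728] R [[-0.001, 1.0, -0.001], [1.0, 0.001, 0.0], [0.0, -0.001, -1.0]] w 0.0199 F [-0.3 -0.6 -1.5] J [-0.51  0.04  1.86  0.    1.24 -0.51]
GO {'tx': 0.3809, 'ty': -0.0721, 'tz': 0.2306, 'rx': -0.0001, 'ry': -0.0001, 'rz': -0.0238} rows 5.4 0.8
```

Run:
```python
import cv2,numpy as np
a=cv2.imread('pics/w12.png')[20:300,230:430];b=cv2.imread('pics/s12.png')[130:290,200:320]
cv2.imwrite('pics/c12.png',np.hstack([cv2.resize(a,(400,560)),cv2.resize(b,(400,533))[:533] if 0 else cv2.resize(b,(400,560))]))
```

```text
(no output)
```

View pics/c12.png

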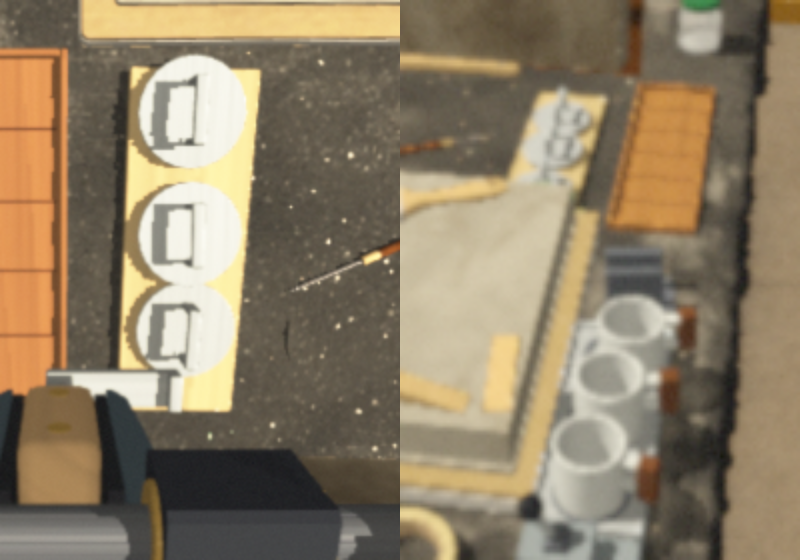

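Run:
```python
from h import *
C=cam('wrist');im=cv2.imread('pics/w12.png')
for u,v in((322.5,183.5),(325,137.5),(326,76)): print(px2w(C,(u,v),.023))
# extents along column lines: top/bottom edges
for v in (20+55/2,20+167/2,20+182/2,20+287/2,20+280/2,20+375/2): print(v,px2w(C,(324,v),.0205))
g=cv2.cvtColor(im,6); hs=cv2.cvtColor(im,40)
print('col324 sat'); print([ (r,int(hs[r,324,1]),int(g[r,324])) for r in range(100,212,2)])
```

```text
[ 0.62281606 -0.31350193  0.023     ]
[ 0.62270322 -0.23806608  0.023     ]
[ 0.61920308 -0.14558554  0.023     ]
47.5 [ 0.61457002 -0.10512945  0.0205    ]
103.5 [ 0.61877828 -0.1858839   0.0205    ]
111.0 [ 0.6193839  -0.19721508  0.0205    ]
163.5 [ 0.62393459 -0.28044515  0.0205    ]
160.0 [ 0.62361325 -0.27466873  0.0205    ]
207.5 [ 0.62821737 -0.35618166  0.0205    ]
col324 sat
[(100, 14, 240), (102, 15, 241), (104, 75, 224), (106, 91, 233), (108, 88, 234), (110, 73, 236), (112, 12, 243), (114, 12, 242), (116, 12, 242), (118, 13, 242), (120, 13, 242), (122, 22, 116), (124, 22, 136), (126, 14, 238), (128, 13, 240), (130, 13, 240), (132, 14, 240), (134, 14, 240), (136, 13, 239), (138, 13, 239), (140, 14, 239), (142, 14, 239), (144, 14, 240), (146, 13, 240), (148, 20, 222), (150, 22, 104), (152, 23, 109), (154, 15, 238), (156, 14, 241), (158, 14, 241), (160, 14, 241), (162, 15, 237), (164, 16, 238), (166, 15, 238), (168, 15, 239), (170, 18, 230), (172, 27, 119), (174, 22, 101), (176, 24, 123), (178, 26, 163), (180, 25, 161), (182, 26, 165), (184, 25, 171), (186, 25, 181), (188, 25, 189), (190, 24, 195), (192, 24, 201), (194, 26, 208), (196, 23, 219), (198, 19, 225), (200, 18, 230), (202, 16, 231), (204, 22, 219), (206, 17, 233), (208, 65, 228), (210, 100, 225)]
```

```bash
python3 -m creep '[{"tx":0.1,"ty":-0.072,"tz":0,"rx":0,"ry":0,"rz":-0.0238},{"tx":0.381,"ty":-0.072,"tz":0.1,"rx":0,"ry":0,"rz":-0.0238},{"tx":0.381,"ty":-0.072,"tz":0.15,"rx":0,"ry":0,"rz":-0.0238},{"tx":0.381,"ty":-0.072,"tz":0.23,"rx":0,"ry":0,"rz":-0.0238},{"tx":0.381,"ty":-0.072,"tz":0.23,"rx":0,"ry":0,"rz":-0.0238}]' 0 50 >/dev/null
python3 -m creep '[{"tx":0.1,"ty":0,"tz":0,"rx":0,"ry":0,"rz":0},{"tx":0.1,"ty":0,"tz":0,"rx":0,"ry":0,"rz":0},{"tx":0.1,"ty":0,"tz":0,"rx":0,"ry":0,"rz":0},{"tx":0.1,"ty":0,"tz":0,"rx":0,"ry":0,"rz":0}]' 0 50 >/dev/null
python3 -c "
from h import *
go((.4642,.0228,.12),98.6)"
```

```text
t 35.17 p [0.4564 0.0618 0.2358] R [[-0.148, 0.989, 0.0], [0.989, 0.148, -0.0], [-0.0, 0.0, -1.0]] w 0.0197 F [ 0.1  0.2 -1.2] J [ 0.08 -0.03  2.2  -0.    0.98 -0.06]
GO {'tx': -0.053, 'ty': 0.0025, 'tz': 0.1544, 'rx': 0.0001, 'ry': 0.0, 'rz': -0.0002} rows 2.0 0.0
```

```bash
python3 -m creep '[{"tx":-0.053,"ty":0.0025,"tz":0,"rx":0,"ry":0,"rz":0},{"tx":-0.053,"ty":0.0025,"tz":0.08,"rx":0,"ry":0,"rz":0},{"tx":-0.053,"ty":0.0025,"tz":0.13,"rx":0,"ry":0,"rz":0},{"tx":-0.053,"ty":0.0025,"tz":0.13,"rx":0,"ry":0,"rz":0},{"tx":-0.053,"ty":0.0025,"tz":0.13,"rx":0,"ry":0,"rz":0}]' 0 50 >/dev/null
python3 -c "
from h import *
go((.4642,.0228,.0725),98.6)"
```

```text
t 35.8 p [0.4648 0.0231 0.1394] R [[-0.148, 0.989, 0.001], [0.989, 0.148, -0.0], [-0.0, 0.001, -1.0]] w 0.0197 F [-0.5 -0.4 -1.3] J [-0.    0.14  2.24 -0.    0.77 -0.15]
GO {'tx': -0.0003, 'ty': -0.001, 'tz': 0.0892, 'rx': 0.0002, 'ry': 0.0, 'rz': -0.0002} rows 1.1 0.0
```

```bash
python3 -m creep '[{"tx":0,"ty":-0.001,"tz":0.03,"rx":0,"ry":0,"rz":0},{"tx":0,"ty":-0.001,"tz":0.06,"rx":0,"ry":0,"rz":0},{"tx":0,"ty":-0.001,"tz":0.08,"rx":0,"ry":0,"rz":0},{"tx":0,"ty":-0.001,"tz":0.088,"rx":0,"ry":0,"rz":0},{"tx":0,"ty":-0.001,"tz":0.088,"rx":0,"ry":0,"rz":0}]' 0 50
python3 -m creep '[{"tx":0,"ty":0,"tz":0,"rx":0,"ry":0,"rz":0},{"tx":0,"ty":0,"tz":0,"rx":0,"ry":0,"rz":0},{"tx":0,"ty":0,"tz":0,"rx":0,"ry":0,"rz":0},{"tx":0,"ty":0,"tz":0,"rx":0,"ry":0,"rz":0},{"tx":0,"ty":0,"tz":0,"rx":0,"ry":0,"rz":0}]' 0.5 50
python3 -m creep '[{"tx":0,"ty":0,"tz":0,"rx":0,"ry":0,"rz":0},{"tx":0,"ty":0,"tz":-0.05,"rx":0,"ry":0,"rz":0},{"tx":0,"ty":0,"tz":-0.12,"rx":0,"ry":0,"rz":0},{"tx":0.02,"ty":0,"tz":-0.2,"rx":0,"ry":0,"rz":0},{"tx":0.03,"ty":0,"tz":-0.28,"rx":0,"ry":0,"rz":0}]' 0.5 50
```

```text
time: 36.42
eef_pos: [0.4637, 0.0236, 0.0727]
eef_rot: [[-0.149, 0.989, 0.001], [0.989, 0.149, -0.0], [-0.0, 0.001, -1.0]]
force: [-0.3, -0.3, -1.2]
width: 0.0198
grip_force: 50.0
time: 37.05
eef_pos: [0.4631, 0.0236, 0.0721]
eef_rot: [[-0.149, 0.989, 0.0], [0.989, 0.149, -0.0], [-0.0, 0.0, -1.0]]
force: [-0.7, 0.5, -0.4]
width: 0.0455
grip_force: 0.0
time: 37.67
eef_pos: [0.4592, 0.0462, 0.284]
eef_rot: [[-0.149, 0.989, 0.0], [0.989, 0.149, 0.0], [0.0, 0.0, -1.0]]
force: [0.8, 0.0, 0.5]
width: 0.0458
grip_force: 0.0
```

```bash
python3 -m creep '[{"tx":0.21,"ty":-0.08,"tz":-0.12,"rx":0,"ry":0,"rz":0.024},{"tx":0.21,"ty":-0.08,"tz":-0.12,"rx":0,"ry":0,"rz":0.024},{"tx":0.21,"ty":-0.08,"tz":-0.12,"rx":0,"ry":0,"rz":0.024},{"tx":0.21,"ty":-0.08,"tz":-0.12,"rx":0,"ry":0,"rz":0.024},{"tx":0.21,"ty":-0.08,"tz":-0.12,"rx":0,"ry":0,"rz":0.024}]' 0.5 50
cat >> h.py <<'E'
def pots(zb=.03,fn=None):
    o=pose();C,im=shot('wrist',fn)
    ps=[px2w(C,d['xy'],zb)[:2] for d in models.tip_of('wrist','pot_1') if d['confidence']>.35]; print('pots',np.round(ps,4).tolist())
    h=cv2.cvtColor(im,cv2.COLOR_RGB2HSV); m=(((h[...,0]<14)|(h[...,0]>172))&(h[...,1]>100)&(h[...,2]>40)).astype(np.uint8)
    m=cv2.morphologyEx(m,cv2.MORPH_OPEN,np.ones((3,3)))
    n,lab,st,ce=cv2.connectedComponentsWithStats(m)
    for i in range(1,n):
        if st[i,4]>80:
            r=cv2.minAreaRect(np.argwhere(lab==i)[:,::-1].astype(np.float32)); print('brown',st[i].tolist(),np.round(ce[i],1),np.round(r[1],1),round(r[2],1),'w@ztop',np.round(px2w(C,ce[i],zb+.065),4))
    return C,im
E
python3 - <<'E'
from h import *
C,im=pots(fn='w13.png')
for d in models.tip_of('wrist','lifter')[:1]: print(d['confidence'],px2w(C,d['xy'],.006))
for n in('side','scene'):
    Q,i=shot(n)
    for l,z in (('jar',0),('lifter',.006),('switch_tip',.09)):
        for d in models.tip_of(n,l):
            if d['confidence']>.4:print(n,l,d['confidence'],d['xy'],px2w(Q,d['xy'],z))
E
```

```text
time: 38.3
eef_pos: [0.3768, 0.1925, 0.3717]
eef_rot: [[0.0, 1.0, -0.0], [1.0, -0.0, -0.0], [-0.0, -0.0, -1.0]]
force: [0.2, 0.7, -1.0]
width: 0.0454
grip_force: 0.0
t 38.3 p [0.3768 0.1925 0.3717] R [[0.0, 1.0, -0.0], [1.0, -0.0, -0.0], [-0.0, -0.0, -1.0]] w 0.0454 F [ 0.2  0.7 -1. ] J [ 0.42 -0.26  2.13 -0.    1.27  0.42]
pots [[0.4515, 0.1784], [0.4716, 0.3519], [0.4665, 0.258]]
brown [280, 16, 19, 23, 321] [288.3  27.3] [16.9 21.7] 15.9 w@ztop [0.4131 0.3618 0.095 ]
brown [273, 113, 17, 15, 219] [281.1 119.9] [14. 16.] 90.0 w@ztop [0.4061 0.2483 0.095 ]
brown [266, 176, 16, 20, 237] [273.1 185.7] [17.7 14.2] 71.6 w@ztop [0.3963 0.157  0.095 ]
side lifter 0.69 [249.0, 166.1] [ 0.61822801 -0.31382028  0.006     ]
side lifter 0.66 [272.8, 209.9] [ 4.63063378e-01 -3.66571151e-04  6.00000000e-03]
side lifter 0.53 [245.0, 171.9] [ 0.6282707  -0.26158288  0.006     ]
side switch_tip 0.63 [239.4, 273.6] [0.51598732 0.42053645 0.09      ]
scene jar 0.77 [342.9, 172.4] [ 0.45395111 -0.55950997  0.        ]
scene lifter 0.49 [254.7, 226.4] [0.47495261 0.03188311 0.006     ]
scene switch_tip 0.48 [167.4, 255.8] [0.50857868 0.42948978 0.09      ]
```

```bash
python3 -m creep '[{"tx":0,"ty":0.03,"tz":0.1,"rx":0,"ry":0,"rz":0.19},{"tx":-0.046,"ty":0.03,"tz":0.15,"rx":0,"ry":0,"rz":0.19},{"tx":-0.046,"ty":0.03,"tz":0.18,"rx":0,"ry":0,"rz":0.19},{"tx":-0.046,"ty":0.03,"tz":0.2,"rx":0,"ry":0,"rz":0.19},{"tx":-0.046,"ty":0.03,"tz":0.2,"rx":0,"ry":0,"rz":0.19}]' 0.5 50 >/dev/null
python3 -m creep '[{"tx":0,"ty":0,"tz":0,"rx":0,"ry":0,"rz":0.05},{"tx":0,"ty":0,"tz":0,"rx":0,"ry":0,"rz":0.05},{"tx":0,"ty":0,"tz":0,"rx":0,"ry":0,"rz":0.05}]' 0.5 50 >/dev/null
python3 - <<'E'
from h import *
C,im=pots(fn='w14.png'); go((.3988,.158,.069),20.7)
print(w2px(C,(.396,.157,.095)))
E
```

```text
t 39.85 p [0.3994 0.1581 0.2221] R [[0.95, 0.313, 0.0], [0.313, -0.95, -0.0], [-0.0, 0.0, -1.0]] w 0.0457 F [-0.6 -0.3 -0.2] J [ 0.32 -0.07  2.26 -0.    0.95  1.57]
pots [[0.4746, 0.3496], [0.4552, 0.1778]]
brown [31, 88, 50, 29, 980] [ 53.8 104.1] [48.1 27.4] 9.9 w@ztop [0.4166 0.3553 0.095 ]
brown [159, 138, 30, 26, 641] [173.2 150.4] [25. 29.] 90.0 w@ztop [0.4095 0.2441 0.095 ]
brown [486, 140, 20, 24, 178] [495.7 150.8] [14.5 25.3] 18.4 w@ztop [ 0.5025 -0.0369  0.095 ]
brown [461, 178, 18, 37, 186] [469.7 195.9] [ 7.4 39.8] 22.5 w@ztop [ 0.456  -0.0347  0.095 ]
brown [254, 181, 20, 24, 418] [263.4 192.4] [23. 19.] 90.0 w@ztop [0.3976 0.1538 0.095 ]
brown [466, 215, 46, 26, 333] [492.1 228.7] [48.1 21.7] 19.1 w@ztop [ 0.433  -0.0731  0.095 ]
t 39.95 p [0.3994 0.1581 0.2221] R [[0.949, 0.315, 0.0], [0.315, -0.949, 0.0], [0.0, 0.0, -1.0]] w 0.0457 F [ 0.6 -0.4 -0. ] J [ 0.32 -0.07  2.26 -0.    0.95  1.57]
GO {'tx': -0.0009, 'ty': -0.0001, 'tz': 0.2041, 'rx': 0.0, 'ry': -0.0, 'rz': -0.0064} rows 2.4 0.2
[259.59155877 192.8536658 ]
```

```bash
python3 -m creep '[{"tx":0,"ty":0.004,"tz":0.06,"rx":0,"ry":0,"rz":-0.0085},{"tx":0,"ty":0.004,"tz":0.12,"rx":0,"ry":0,"rz":-0.0085},{"tx":0,"ty":0.004,"tz":0.17,"rx":0,"ry":0,"rz":-0.0085},{"tx":0,"ty":0.004,"tz":0.204,"rx":0,"ry":0,"rz":-0.0085},{"tx":0,"ty":0.004,"tz":0.204,"rx":0,"ry":0,"rz":-0.0085}]' 0.5 50
python3 -m creep '[{"tx":0,"ty":0,"tz":0,"rx":0,"ry":0,"rz":0},{"tx":0,"ty":0,"tz":0,"rx":0,"ry":0,"rz":0},{"tx":0,"ty":0,"tz":0,"rx":0,"ry":0,"rz":0},{"tx":0,"ty":0,"tz":0,"rx":0,"ry":0,"rz":0},{"tx":0,"ty":0,"tz":0,"rx":0,"ry":0,"rz":0}]' 0 60
```

```text
time: 40.58
eef_pos: [0.3993, 0.1549, 0.0678]
eef_rot: [[0.931, 0.365, -0.003], [0.365, -0.931, -0.001], [-0.003, -0.0, -1.0]]
force: [-0.4, 0.8, -0.0]
width: 0.0454
grip_force: 0.0
time: 41.2
eef_pos: [0.401, 0.1555, 0.0698]
eef_rot: [[0.932, 0.363, 0.001], [0.363, -0.932, 0.0], [0.001, 0.0, -1.0]]
force: [-2.3, -0.4, 10.6]
width: 0.0175
grip_force: 60.0
```

```bash
python3 -m creep '[{"tx":0,"ty":0,"tz":-0.03,"rx":0,"ry":0,"rz":0},{"tx":0,"ty":0,"tz":-0.08,"rx":0,"ry":0,"rz":0},{"tx":0,"ty":0,"tz":-0.15,"rx":0,"ry":0,"rz":0},{"tx":0,"ty":0,"tz":-0.21,"rx":0,"ry":0,"rz":0},{"tx":0,"ty":0,"tz":-0.21,"rx":0,"ry":0,"rz":0}]' 0 60
python3 -c "
from h import *
go((.43,-.375,.24),0)"
```

```text
time: 41.82
eef_pos: [0.4018, 0.1558, 0.2296]
eef_rot: [[0.932, 0.363, 0.005], [0.363, -0.932, 0.002], [0.006, 0.0, -1.0]]
force: [0.3, 0.5, -3.2]
width: 0.0179
grip_force: 60.0
t 41.83 p [0.4018 0.1558 0.2296] R [[0.932, 0.363, 0.005], [0.363, -0.932, 0.002], [0.006, 0.0, -1.0]] w 0.0179 F [ 0.3  0.5 -3.2] J [ 0.32 -0.08  2.26  0.    0.96  1.52]
GO {'tx': -0.2216, 'ty': 0.6732, 'tz': -0.0149, 'rx': -0.0001, 'ry': -0.0009, 'rz': 0.0591} rows 8.5 2.0
```

```bash
python3 -m creep '[{"tx":0.032,"ty":0.06,"tz":-0.015,"rx":0,"ry":0,"rz":0.02},{"tx":0.032,"ty":0.13,"tz":-0.015,"rx":0,"ry":0,"rz":0.04},{"tx":0.02,"ty":0.2,"tz":-0.015,"rx":0,"ry":0,"rz":0.059},{"tx":0,"ty":0.28,"tz":-0.015,"rx":0,"ry":0,"rz":0.059},{"tx":-0.025,"ty":0.357,"tz":-0.015,"rx":0,"ry":0,"rz":0.059}]' 0 60
python3 -c "
from h import *
go((.411,-.375,.24),0)"
```

```text
time: 42.45
eef_pos: [0.4792, -0.1028, 0.2364]
eef_rot: [[1.0, 0.001, -0.002], [0.001, -1.0, 0.0], [-0.002, -0.0, -1.0]]
force: [0.6, 0.7, -3.1]
width: 0.018
grip_force: 60.0
t 42.45 p [ 0.4792 -0.1028  0.2364] R [[1.0, 0.001, -0.002], [0.001, -1.0, 0.0], [-0.002, -0.0, -1.0]] w 0.018 F [ 0.6  0.7 -3.1] J [-0.26  0.02  2.14  0.    0.98  1.31]
GO {'tx': -0.0912, 'ty': 0.3628, 'tz': -0.0048, 'rx': -0.0001, 'ry': 0.0003, 'rz': 0.0001} rows 4.5 0.0
```

```bash
python3 -m creep '[{"tx":-0.01,"ty":0.07,"tz":0,"rx":0,"ry":0,"rz":0},{"tx":-0.04,"ty":0.15,"tz":0,"rx":0,"ry":0,"rz":0},{"tx":-0.07,"ty":0.23,"tz":0,"rx":0,"ry":0,"rz":0},{"tx":-0.091,"ty":0.31,"tz":0,"rx":0,"ry":0,"rz":0},{"tx":-0.091,"ty":0.36,"tz":0,"rx":0,"ry":0,"rz":0}]' 0 60 >/dev/null
python3 -m creep '[{"tx":0,"ty":0,"tz":0.05,"rx":0,"ry":0,"rz":0},{"tx":0,"ty":0,"tz":0.13,"rx":0,"ry":0,"rz":0},{"tx":0,"ty":0,"tz":0.2,"rx":0,"ry":0,"rz":0},{"tx":0,"ty":0,"tz":0.2,"rx":0,"ry":0,"rz":0},{"tx":0,"ty":0,"tz":0.2,"rx":0,"ry":0,"rz":0}]' 0 60
python3 - <<'E'
from h import *
C=shot('wrist','w15.png')[0];go((.411,-.375,.0455),0)
for l,z in(('cooling_tray',0),('pot_1',.05)):
  for d in models.tip_of('wrist',l):
    if d['confidence']>.4:print(l,d['confidence'],px2w(C,d['xy'],z))
E
```

```text
time: 43.7
eef_pos: [0.4122, -0.3714, 0.0889]
eef_rot: [[1.0, 0.001, 0.0], [0.001, -1.0, -0.0], [0.0, 0.0, -1.0]]
force: [0.2, 1.0, -2.6]
width: 0.0176
grip_force: 60.0
t 43.75 p [ 0.4127 -0.3718  0.0897] R [[1.0, 0.001, 0.002], [0.001, -1.0, -0.002], [0.002, 0.002, -1.0]] w 0.0176 F [-0.6  0.1 -3.2] J [-0.78  0.35  2.08  0.    0.71  0.79]
GO {'tx': -0.0023, 'ty': 0.0041, 'tz': 0.0589, 'rx': 0.0003, 'ry': -0.0003, 'rz': 0.0001} rows 0.7 0.0
cooling_tray 0.58 [ 0.46653033 -0.27043833  0.        ]
pot_1 0.82 [ 0.46987395 -0.36940506  0.05      ]
```

```bash
python3 -m creep '[{"tx":-0.002,"ty":0.004,"tz":0.03,"rx":0,"ry":0,"rz":0},{"tx":-0.002,"ty":0.004,"tz":0.05,"rx":0,"ry":0,"rz":0},{"tx":-0.002,"ty":0.004,"tz":0.0575,"rx":0,"ry":0,"rz":0},{"tx":-0.002,"ty":0.004,"tz":0.0575,"rx":0,"ry":0,"rz":0}]' 0 60
python3 -m creep '[{"tx":0,"ty":0,"tz":0,"rx":0,"ry":0,"rz":0},{"tx":0,"ty":0,"tz":0,"rx":0,"ry":0,"rz":0}]' 0 60
```

```text
time: 44.35
eef_pos: [0.4106, -0.3744, 0.0453]
eef_rot: [[1.0, 0.0, 0.0], [0.0, -1.0, -0.0], [0.0, 0.0, -1.0]]
force: [-0.4, 0.4, -3.7]
width: 0.0179
grip_force: 60.0
time: 44.6
eef_pos: [0.4107, -0.3744, 0.0452]
eef_rot: [[1.0, 0.0, 0.001], [0.0, -1.0, -0.001], [0.001, 0.001, -1.0]]
force: [-0.9, 0.6, 3.6]
width: 0.018
grip_force: 60.0
```

Contact (force sign flipped); release and rise.

```bash
python3 -m creep '[{"tx":0,"ty":0,"tz":0,"rx":0,"ry":0,"rz":0},{"tx":0,"ty":0,"tz":0,"rx":0,"ry":0,"rz":0},{"tx":0,"ty":0,"tz":0,"rx":0,"ry":0,"rz":0},{"tx":0,"ty":0,"tz":0,"rx":0,"ry":0,"rz":0}]' 0.5 60
python3 -m creep '[{"tx":0,"ty":0,"tz":-0.05,"rx":0,"ry":0,"rz":0},{"tx":0,"ty":0,"tz":-0.13,"rx":0,"ry":0,"rz":0},{"tx":0,"ty":0,"tz":-0.21,"rx":0,"ry":0,"rz":0},{"tx":0.04,"ty":-0.05,"tz":-0.28,"rx":0,"ry":0,"rz":0},{"tx":0.09,"ty":-0.13,"tz":-0.32,"rx":0,"ry":0,"rz":0}]' 0.5 60 >/dev/null
python3 - <<'E'
from h import *
C=shot('wrist','w16.png')[0]
for d in models.tip_of('wrist','pot_1'):
    if d['confidence']>.4:print(d['confidence'],px2w(C,d['xy'],.006))
go((.49,.1,.28),9)
E
```

```text
time: 45.1
eef_pos: [0.4103, -0.3741, 0.0447]
eef_rot: [[1.0, 0.0, 0.0], [0.0, -1.0, -0.0], [0.0, 0.0, -1.0]]
force: [0.0, 0.1, -0.2]
width: 0.0457
grip_force: 0.0
0.98 [ 0.47517229 -0.37139234  0.006     ]
t 45.83 p [ 0.4699 -0.2912  0.2785] R [[1.0, 0.003, 0.005], [0.003, -1.0, -0.002], [0.004, 0.002, -1.0]] w 0.0456 F [-0.7  0.7 -1. ] J [-0.6   0.08  2.    0.    1.06  0.97]
GO {'tx': 0.0286, 'ty': -0.5215, 'tz': -0.003, 'rx': 0.0004, 'ry': -0.0007, 'rz': -0.0245} rows 6.3 0.8
```

```bash
python3 -m creep '[{"tx":0.029,"ty":-0.52,"tz":0,"rx":0,"ry":0,"rz":-0.0245},{"tx":0.029,"ty":-0.52,"tz":0,"rx":0,"ry":0,"rz":-0.0245},{"tx":0.029,"ty":-0.52,"tz":0,"rx":0,"ry":0,"rz":-0.0245},{"tx":0.029,"ty":-0.52,"tz":0,"rx":0,"ry":0,"rz":-0.0245},{"tx":0.029,"ty":-0.52,"tz":0,"rx":0,"ry":0,"rz":-0.0245}]' 0.5 60 >/dev/null
python3 -c "
from h import *
go((.408,.249,.222),9)"
```

```text
t 46.45 p [0.4838 0.0201 0.2749] R [[0.988, 0.153, -0.0], [0.153, -0.988, -0.0], [-0.0, 0.0, -1.0]] w 0.0456 F [ 1.1 -0.8  0. ] J [-0.01 -0.04  2.12 -0.    1.06  1.41]
GO {'tx': -0.0531, 'ty': -0.3171, 'tz': 0.0705, 'rx': 0.0, 'ry': 0.0, 'rz': -0.0005} rows 3.9 0.0
```

```bash
python3 -m creep '[{"tx":0,"ty":-0.1,"tz":0.02,"rx":0,"ry":0,"rz":0},{"tx":-0.02,"ty":-0.2,"tz":0.04,"rx":0,"ry":0,"rz":0},{"tx":-0.053,"ty":-0.317,"tz":0.07,"rx":0,"ry":0,"rz":0},{"tx":-0.053,"ty":-0.317,"tz":0.07,"rx":0,"ry":0,"rz":0},{"tx":-0.053,"ty":-0.317,"tz":0.07,"rx":0,"ry":0,"rz":0}]' 0.5 60 >/dev/null
python3 -m creep '[{"tx":0,"ty":0,"tz":0,"rx":0,"ry":0,"rz":0},{"tx":0,"ty":0,"tz":0,"rx":0,"ry":0,"rz":0}]' 0.5 60 >/dev/null
python3 - <<'E'
from h import *
C,im=pots(fn='w17.png'); go((.409,.2475,.069),9)
E
```

```text
t 47.33 p [0.4091 0.2463 0.2228] R [[0.988, 0.152, 0.0], [0.152, -0.988, 0.0], [0.0, 0.0, -1.0]] w 0.0457 F [-0.8  0.2  1. ] J [ 0.49  0.02  2.17 -0.    0.95  1.91]
pots [[0.4713, 0.2578], [0.4757, 0.3513]]
brown [123, 151, 36, 26, 648] [139.4 163.2] [25. 35.] 90.0 w@ztop [0.4166 0.3598 0.095 ]
brown [249, 178, 19, 24, 421] [258.1 190.1] [23. 18.] 90.0 w@ztop [0.4077 0.2476 0.095 ]
t 47.42 p [0.409  0.2464 0.2228] R [[0.988, 0.152, 0.0], [0.152, -0.988, 0.0], [0.0, -0.0, -1.0]] w 0.0456 F [ 0.2  0.4 -0.3] J [ 0.49  0.02  2.17 -0.    0.95  1.91]
GO {'tx': 0.0001, 'ty': -0.0015, 'tz': 0.2051, 'rx': -0.0, 'ry': -0.0001, 'rz': -0.0007} rows 2.5 0.0
```

```bash
python3 -m creep '[{"tx":0,"ty":-0.0015,"tz":0.06,"rx":0,"ry":0,"rz":0},{"tx":0,"ty":-0.0015,"tz":0.12,"rx":0,"ry":0,"rz":0},{"tx":0,"ty":-0.0015,"tz":0.17,"rx":0,"ry":0,"rz":0},{"tx":0,"ty":-0.0015,"tz":0.205,"rx":0,"ry":0,"rz":0},{"tx":0,"ty":-0.0015,"tz":0.205,"rx":0,"ry":0,"rz":0}]' 0.5 60
python3 -m creep '[{"tx":0,"ty":0,"tz":0,"rx":0,"ry":0,"rz":0},{"tx":0,"ty":0,"tz":0,"rx":0,"ry":0,"rz":0},{"tx":0,"ty":0,"tz":0,"rx":0,"ry":0,"rz":0},{"tx":0,"ty":0,"tz":0,"rx":0,"ry":0,"rz":0},{"tx":0,"ty":0,"tz":0,"rx":0,"ry":0,"rz":0}]' 0 60
python3 -m creep '[{"tx":0,"ty":0,"tz":-0.03,"rx":0,"ry":0,"rz":0},{"tx":0,"ty":0,"tz":-0.08,"rx":0,"ry":0,"rz":0},{"tx":0,"ty":0,"tz":-0.15,"rx":0,"ry":0,"rz":0},{"tx":0,"ty":0,"tz":-0.23,"rx":0,"ry":0,"rz":0},{"tx":0,"ty":0,"tz":-0.23,"rx":0,"ry":0,"rz":0}]' 0 60
python3 -c "
from h import *
go((.49,.0,.24),0)"
```

```text
time: 48.05
eef_pos: [0.4077, 0.2473, 0.0676]
eef_rot: [[0.988, 0.153, -0.003], [0.153, -0.988, -0.002], [-0.003, 0.001, -1.0]]
force: [-0.2, 0.3, -0.0]
width: 0.0455
grip_force: 0.0
time: 48.68
eef_pos: [0.4087, 0.2486, 0.0697]
eef_rot: [[0.988, 0.154, 0.001], [0.154, -0.988, 0.0], [0.001, -0.0, -1.0]]
force: [-1.4, -3.0, 11.0]
width: 0.0178
grip_force: 60.0
time: 49.3
eef_pos: [0.4101, 0.2495, 0.2457]
eef_rot: [[0.988, 0.154, 0.007], [0.154, -0.988, 0.004], [0.007, -0.003, -1.0]]
force: [0.8, 0.7, -2.8]
width: 0.0178
grip_force: 60.0
t 49.3 p [0.4101 0.2495 0.2457] R [[0.988, 0.154, 0.007], [0.154, -0.988, 0.004], [0.007, -0.003, -1.0]] w 0.0178 F [ 0.8  0.7 -2.8] J [ 0.5  -0.01  2.16  0.    0.99  1.91]
GO {'tx': 0.054, 'ty': 0.3452, 'tz': 0.0071, 'rx': -0.0005, 'ry': -0.0011, 'rz': 0.0246} rows 4.2 0.8
```

```bash
python3 -m creep '[{"tx":0.03,"ty":0.06,"tz":0,"rx":0,"ry":0,"rz":0.01},{"tx":0.045,"ty":0.13,"tz":0,"rx":0,"ry":0,"rz":0.0246},{"tx":0.054,"ty":0.2,"tz":0,"rx":0,"ry":0,"rz":0.0246},{"tx":0.054,"ty":0.27,"tz":0,"rx":0,"ry":0,"rz":0.0246},{"tx":0.054,"ty":0.345,"tz":0,"rx":0,"ry":0,"rz":0.0246}]' 0 60 >/dev/null
python3 -c "
from h import *
go((.409,-.27,.24),0)"
```

```text
t 49.92 p [ 0.4872 -0.0026  0.24  ] R [[1.0, 0.0, -0.002], [0.0, -1.0, 0.0], [-0.002, -0.0, -1.0]] w 0.0176 F [ 0.7  0.7 -2.3] J [-0.05  0.01  2.14  0.    0.99  1.52]
GO {'tx': -0.1044, 'ty': 0.3566, 'tz': 0.0001, 'rx': -0.0, 'ry': 0.0003, 'rz': 0.0} rows 4.5 0.0
```

```bash
python3 -m creep '[{"tx":-0.01,"ty":0.07,"tz":0,"rx":0,"ry":0,"rz":0},{"tx":-0.04,"ty":0.15,"tz":0,"rx":0,"ry":0,"rz":0},{"tx":-0.07,"ty":0.23,"tz":0,"rx":0,"ry":0,"rz":0},{"tx":-0.1,"ty":0.31,"tz":0,"rx":0,"ry":0,"rz":0},{"tx":-0.104,"ty":0.353,"tz":0,"rx":0,"ry":0,"rz":0}]' 0 60 >/dev/null
python3 -m creep '[{"tx":0,"ty":0,"tz":0.05,"rx":0,"ry":0,"rz":0},{"tx":0,"ty":0,"tz":0.13,"rx":0,"ry":0,"rz":0},{"tx":0,"ty":0,"tz":0.2,"rx":0,"ry":0,"rz":0},{"tx":0,"ty":0,"tz":0.2,"rx":0,"ry":0,"rz":0},{"tx":0,"ty":0,"tz":0.2,"rx":0,"ry":0,"rz":0}]' 0 60 >/dev/null
python3 - <<'E'
from h import *
C=shot('wrist','w18.png')[0];go((.409,-.27,.0455),0)
for d in models.tip_of('wrist','pot_1'):
    if d['confidence']>.4:print(d['confidence'],px2w(C,d['xy'],.006),px2w(C,d['xy'],.05))
E
```

```text
t 51.23 p [ 0.411  -0.2664  0.0932] R [[1.0, -0.0, 0.002], [-0.0, -1.0, -0.001], [0.002, 0.001, -1.0]] w 0.0175 F [ 0.3 -0.3 -1.8] J [-0.62  0.26  2.2  -0.    0.68  0.95]
GO {'tx': -0.0028, 'ty': 0.0047, 'tz': 0.0636, 'rx': 0.0002, 'ry': -0.0003, 'rz': -0.0} rows 0.8 0.0
0.73 [ 0.46814065 -0.26714654  0.006     ] [ 0.47196267 -0.26693905  0.05      ]
0.72 [ 0.46876371 -0.3709176   0.006     ] [ 0.4724752  -0.35230225  0.05      ]
```

```bash
python3 -m creep '[{"tx":-0.003,"ty":0.004,"tz":0.03,"rx":0,"ry":0,"rz":0},{"tx":-0.003,"ty":0.004,"tz":0.05,"rx":0,"ry":0,"rz":0},{"tx":-0.003,"ty":0.004,"tz":0.0625,"rx":0,"ry":0,"rz":0},{"tx":-0.003,"ty":0.004,"tz":0.0625,"rx":0,"ry":0,"rz":0},{"tx":-0.003,"ty":0.004,"tz":0.0625,"rx":0,"ry":0,"rz":0}]' 0 60
python3 -m creep '[{"tx":0,"ty":0,"tz":0,"rx":0,"ry":0,"rz":0}]' 0 60
```

```text
time: 51.9
eef_pos: [0.408, -0.2688, 0.0448]
eef_rot: [[1.0, -0.0, 0.0], [-0.0, -1.0, -0.0], [0.0, 0.0, -1.0]]
force: [0.2, 0.1, -1.6]
width: 0.0177
grip_force: 60.0
time: 52.02
eef_pos: [0.4079, -0.2688, 0.0447]
eef_rot: [[1.0, -0.0, 0.0], [-0.0, -1.0, -0.0], [0.0, 0.0, -1.0]]
force: [-0.2, 0.1, -3.2]
width: 0.0174
grip_force: 60.0
```

```bash
python3 -m creep '[{"tx":0,"ty":0,"tz":0.0015,"rx":0,"ry":0,"rz":0},{"tx":0,"ty":0,"tz":0.0015,"rx":0,"ry":0,"rz":0}]' 0 60
python3 -m creep '[{"tx":0,"ty":0,"tz":0,"rx":0,"ry":0,"rz":0},{"tx":0,"ty":0,"tz":0,"rx":0,"ry":0,"rz":0},{"tx":0,"ty":0,"tz":0,"rx":0,"ry":0,"rz":0},{"tx":0,"ty":0,"tz":0,"rx":0,"ry":0,"rz":0}]' 0.5 60
python3 -m creep '[{"tx":0,"ty":0,"tz":-0.05,"rx":0,"ry":0,"rz":0},{"tx":0,"ty":0,"tz":-0.13,"rx":0,"ry":0,"rz":0},{"tx":0,"ty":0,"tz":-0.21,"rx":0,"ry":0,"rz":0},{"tx":0.06,"ty":-0.05,"tz":-0.28,"rx":0,"ry":0,"rz":0},{"tx":0.1,"ty":-0.13,"tz":-0.32,"rx":0,"ry":0,"rz":0}]' 0.5 60 >/dev/null
python3 -c "
from h import *
go((.49,.1,.28),-9.5)"
```

```text
time: 52.28
eef_pos: [0.4079, -0.2689, 0.0443]
eef_rot: [[1.0, -0.0, -0.0], [-0.0, -1.0, 0.0], [-0.0, -0.0, -1.0]]
force: [-8.6, 4.7, 21.3]
width: 0.0178
grip_force: 60.0
time: 52.78
eef_pos: [0.4077, -0.2688, 0.0433]
eef_rot: [[1.0, -0.0, -0.0], [-0.0, -1.0, 0.0], [-0.0, -0.0, -1.0]]
force: [-0.7, 0.2, 0.2]
width: 0.045
grip_force: 0.0
t 53.4 p [ 0.4727 -0.1909  0.2741] R [[1.0, -0.002, 0.003], [-0.002, -1.0, -0.001], [0.003, 0.001, -1.0]] w 0.0458 F [ 0.9  0.2 -0.9] J [-0.43  0.01  2.08 -0.    1.05  1.14]
GO {'tx': 0.0222, 'ty': -0.388, 'tz': -0.0083, 'rx': 0.0002, 'ry': -0.0005, 'rz': 0.026} rows 4.7 0.9
```

```bash
python3 -m creep '[{"tx":0.022,"ty":-0.388,"tz":0,"rx":0,"ry":0,"rz":0.026},{"tx":0.022,"ty":-0.388,"tz":0,"rx":0,"ry":0,"rz":0.026},{"tx":0.022,"ty":-0.388,"tz":0,"rx":0,"ry":0,"rz":0.026},{"tx":0.022,"ty":-0.388,"tz":0,"rx":0,"ry":0,"rz":0.026},{"tx":0.022,"ty":-0.388,"tz":0,"rx":0,"ry":0,"rz":0.026}]' 0.5 60 >/dev/null
python3 -c "
from h import *
go((.416,.361,.222),-9.5)"
```

```text
t 54.02 p [0.4875 0.1024 0.2715] R [[0.987, -0.162, 0.0], [-0.162, -0.987, 0.0], [0.0, -0.0, -1.0]] w 0.0453 F [ 0.4 -0.6 -0.3] J [ 0.16 -0.01  2.1   0.    1.05  1.89]
GO {'tx': -0.1499, 'ty': -0.3248, 'tz': 0.0661, 'rx': -0.0, 'ry': -0.0, 'rz': 0.0006} rows 4.4 0.0
```

```bash
python3 -m creep '[{"tx":-0.03,"ty":-0.07,"tz":0,"rx":0,"ry":0,"rz":0},{"tx":-0.07,"ty":-0.16,"tz":0.02,"rx":0,"ry":0,"rz":0},{"tx":-0.11,"ty":-0.25,"tz":0.04,"rx":0,"ry":0,"rz":0},{"tx":-0.15,"ty":-0.325,"tz":0.066,"rx":0,"ry":0,"rz":0},{"tx":-0.15,"ty":-0.325,"tz":0.066,"rx":0,"ry":0,"rz":0}]' 0.5 60 >/dev/null
python3 -m creep '[{"tx":0,"ty":0,"tz":0,"rx":0,"ry":0,"rz":0},{"tx":0,"ty":0,"tz":0,"rx":0,"ry":0,"rz":0}]' 0.5 60 >/dev/null
python3 - <<'E'
from h import *
C,im=pots(fn='w19.png'); go((.416,.361,.069),-9.5)
E
```

```text
t 54.9 p [0.4166 0.3584 0.222 ] R [[0.987, -0.163, -0.0], [-0.163, -0.987, -0.0], [-0.0, 0.0, -1.0]] w 0.0455 F [ 0.7 -0.4  0.6] J [ 0.67  0.14  2.04 -0.    0.96  2.4 ]
pots [[0.4757, 0.351]]
brown [244, 180, 20, 24, 414] [253.5 191.7] [19.4 21.9] 7.6 w@ztop [0.4148 0.3644 0.095 ]
t 55.0 p [0.417  0.3581 0.2223] R [[0.986, -0.164, 0.0], [-0.164, -0.986, 0.0], [0.0, -0.0, -1.0]] w 0.0459 F [-0.9 -1.  -0. ] J [ 0.67  0.14  2.04 -0.    0.96  2.4 ]
GO {'tx': -0.002, 'ty': -0.0036, 'tz': 0.2044, 'rx': -0.0, 'ry': -0.0001, 'rz': 0.0002} rows 2.5 0.0
```

```bash
python3 -m creep '[{"tx":0,"ty":-0.007,"tz":0.06,"rx":0,"ry":0,"rz":0.008},{"tx":0,"ty":-0.007,"tz":0.12,"rx":0,"ry":0,"rz":0.008},{"tx":0,"ty":-0.007,"tz":0.17,"rx":0,"ry":0,"rz":0.008},{"tx":0,"ty":-0.007,"tz":0.2045,"rx":0,"ry":0,"rz":0.008},{"tx":0,"ty":-0.007,"tz":0.2045,"rx":0,"ry":0,"rz":0.008}]' 0.5 60
python3 -m creep '[{"tx":0,"ty":0,"tz":0,"rx":0,"ry":0,"rz":0},{"tx":0,"ty":0,"tz":0,"rx":0,"ry":0,"rz":0},{"tx":0,"ty":0,"tz":0,"rx":0,"ry":0,"rz":0},{"tx":0,"ty":0,"tz":0,"rx":0,"ry":0,"rz":0},{"tx":0,"ty":0,"tz":0,"rx":0,"ry":0,"rz":0}]' 0 60
python3 -m creep '[{"tx":0,"ty":0,"tz":-0.03,"rx":0,"ry":0,"rz":0},{"tx":0,"ty":0,"tz":-0.08,"rx":0,"ry":0,"rz":0},{"tx":0,"ty":0,"tz":-0.15,"rx":0,"ry":0,"rz":0},{"tx":0,"ty":0,"tz":-0.23,"rx":0,"ry":0,"rz":0},{"tx":0,"ty":0,"tz":-0.23,"rx":0,"ry":0,"rz":0}]' 0 60
python3 -c "
from h import *
go((.49,.1,.24),0)"
```

```text
time: 55.62
eef_pos: [0.417, 0.3626, 0.0675]
eef_rot: [[0.977, -0.213, -0.002], [-0.213, -0.977, -0.002], [-0.002, 0.002, -1.0]]
force: [-0.0, -0.3, -0.0]
width: 0.0455
grip_force: 0.0
time: 56.25
eef_pos: [0.4178, 0.3642, 0.0695]
eef_rot: [[0.977, -0.212, 0.001], [-0.212, -0.977, 0.0], [0.001, -0.001, -1.0]]
force: [-1.3, -3.5, 9.3]
width: 0.0178
grip_force: 60.0
time: 56.88
eef_pos: [0.4191, 0.3654, 0.2458]
eef_rot: [[0.977, -0.212, 0.006], [-0.212, -0.977, 0.005], [0.005, -0.006, -1.0]]
force: [-1.5, 0.4, -2.3]
width: 0.0179
grip_force: 60.0
t 56.88 p [0.4191 0.3654 0.2458] R [[0.977, -0.212, 0.006], [-0.212, -0.977, 0.005], [0.005, -0.006, -1.0]] w 0.0179 F [-1.5  0.4 -2.3] J [0.68 0.12 2.02 0.   1.   2.46]
GO {'tx': 0.1674, 'ty': 0.3258, 'tz': 0.0066, 'rx': -0.0009, 'ry': -0.0009, 'rz': -0.034} rows 4.4 1.1
```

```bash
python3 -m creep '[{"tx":0.04,"ty":0.06,"tz":0,"rx":0,"ry":0,"rz":-0.015},{"tx":0.075,"ty":0.13,"tz":0,"rx":0,"ry":0,"rz":-0.034},{"tx":0.11,"ty":0.2,"tz":0,"rx":0,"ry":0,"rz":-0.034},{"tx":0.14,"ty":0.265,"tz":0,"rx":0,"ry":0,"rz":-0.034},{"tx":0.167,"ty":0.326,"tz":0,"rx":0,"ry":0,"rz":-0.034}]' 0 60 >/dev/null
python3 -m creep '[{"tx":0,"ty":0.07,"tz":0,"rx":0,"ry":0,"rz":0},{"tx":0,"ty":0.15,"tz":0,"rx":0,"ry":0,"rz":0},{"tx":-0.02,"ty":0.23,"tz":0,"rx":0,"ry":0,"rz":0},{"tx":-0.05,"ty":0.29,"tz":0,"rx":0,"ry":0,"rz":0},{"tx":-0.075,"ty":0.34,"tz":0,"rx":0,"ry":0,"rz":0}]' 0 60 >/dev/null
python3 -m creep '[{"tx":-0.018,"ty":0.01,"tz":0,"rx":0,"ry":0,"rz":0},{"tx":-0.018,"ty":0.01,"tz":0.05,"rx":0,"ry":0,"rz":0},{"tx":-0.018,"ty":0.01,"tz":0.12,"rx":0,"ry":0,"rz":0},{"tx":-0.018,"ty":0.01,"tz":0.12,"rx":0,"ry":0,"rz":0}]' 0 60 >/dev/null
python3 - <<'E'
from h import *
C=shot('wrist','w20.png')[0];go((.41,-.163,.0452),0)
for d in models.tip_of('wrist','pot_1'):
    if d['confidence']>.4:print(d['confidence'],px2w(C,d['xy'],.006),px2w(C,d['xy'],.09))
E
```

```text
t 58.67 p [ 0.417  -0.1631  0.1502] R [[1.0, 0.0, -0.004], [0.0, -1.0, 0.002], [-0.004, -0.002, -1.0]] w 0.0177 F [ 1.2 -0.6 -2. ] J [-0.42  0.09  2.26  0.    0.79  1.15]
GO {'tx': -0.0088, 'ty': 0.0001, 'tz': 0.1401, 'rx': -0.0003, 'ry': 0.0006, 'rz': 0.0} rows 1.7 0.0
0.78 [ 0.46236571 -0.16054761  0.006     ] [ 0.47163377 -0.16118807  0.09      ]
0.77 [ 0.46921004 -0.37205436  0.006     ] [ 0.47657952 -0.31402398  0.09      ]
0.57 [ 0.46922546 -0.26947393  0.006     ] [ 0.47659066 -0.23989882  0.09      ]
```

```bash
python3 -m creep '[{"tx":-0.007,"ty":0,"tz":0.05,"rx":0,"ry":0,"rz":0},{"tx":-0.007,"ty":0,"tz":0.1,"rx":0,"ry":0,"rz":0},{"tx":-0.007,"ty":0,"tz":0.125,"rx":0,"ry":0,"rz":0},{"tx":-0.007,"ty":0,"tz":0.139,"rx":0,"ry":0,"rz":0},{"tx":-0.007,"ty":0,"tz":0.139,"rx":0,"ry":0,"rz":0}]' 0 60
python3 -m creep '[{"tx":0,"ty":0,"tz":0,"rx":0,"ry":0,"rz":0},{"tx":0,"ty":0,"tz":0,"rx":0,"ry":0,"rz":0}]' 0 60
```

```text
time: 59.35
eef_pos: [0.4136, -0.1642, 0.0477]
eef_rot: [[1.0, -0.0, 0.001], [-0.0, -1.0, -0.0], [0.001, 0.0, -1.0]]
force: [0.1, 0.5, -1.7]
width: 0.0177
grip_force: 60.0
time: 59.6
eef_pos: [0.4134, -0.1642, 0.0477]
eef_rot: [[1.0, -0.0, 0.001], [-0.0, -1.0, -0.001], [0.001, 0.001, -1.0]]
force: [-0.2, 0.5, -2.5]
width: 0.0175
grip_force: 60.0
```

```bash
python3 -m creep '[{"tx":0,"ty":0,"tz":0.002,"rx":0,"ry":0,"rz":0},{"tx":0,"ty":0,"tz":0.0042,"rx":0,"ry":0,"rz":0},{"tx":0,"ty":0,"tz":0.0042,"rx":0,"ry":0,"rz":0}]' 0 60
python3 -m creep '[{"tx":0,"ty":0,"tz":0,"rx":0,"ry":0,"rz":0},{"tx":0,"ty":0,"tz":0,"rx":0,"ry":0,"rz":0},{"tx":0,"ty":0,"tz":0,"rx":0,"ry":0,"rz":0},{"tx":0,"ty":0,"tz":0,"rx":0,"ry":0,"rz":0}]' 0.5 60
python3 -m creep '[{"tx":0,"ty":0,"tz":-0.05,"rx":0,"ry":0,"rz":0},{"tx":0,"ty":0,"tz":-0.13,"rx":0,"ry":0,"rz":0},{"tx":0,"ty":0,"tz":-0.21,"rx":0,"ry":0,"rz":0},{"tx":0,"ty":0,"tz":-0.29,"rx":0,"ry":0,"rz":0},{"tx":0.05,"ty":0,"tz":-0.36,"rx":0,"ry":0,"rz":0}]' 0.5 60 >/dev/null
python3 -m creep '[{"tx":0.05,"ty":0,"tz":-0.08,"rx":0,"ry":0,"rz":0},{"tx":0.05,"ty":0,"tz":-0.08,"rx":0,"ry":0,"rz":0},{"tx":0.05,"ty":0,"tz":-0.08,"rx":0,"ry":0,"rz":0},{"tx":0.05,"ty":0,"tz":-0.08,"rx":0,"ry":0,"rz":0}]' 0.5 60 >/dev/null
python3 - <<'E'
from h import *
pose()
for n in('wrist','side','scene'):
    C,im=shot(n,'end_'+n+'.png')
    for l,z in(('pot_1',.006),('lid_1',.012),('lifter',.006),('lifter_rest',0),('switch_tip',.09)):
        for d in models.tip_of(n,l):
            if d['confidence']>.45:print(n,l,d['confidence'],np.round(px2w(C,d['xy'],z),3))
E
```

```text
time: 59.98
eef_pos: [0.413, -0.1643, 0.0449]
eef_rot: [[1.0, -0.001, -0.0], [-0.001, -1.0, -0.0], [-0.0, 0.0, -1.0]]
force: [-13.8, 1.1, 37.7]
width: 0.018
grip_force: 60.0
time: 60.48
eef_pos: [0.4129, -0.164, 0.0436]
eef_rot: [[1.0, -0.0, -0.0], [-0.0, -1.0, 0.0], [-0.0, -0.0, -1.0]]
force: [0.5, 0.3, 0.0]
width: 0.0455
grip_force: 0.0
t 61.6 p [ 0.4856 -0.1638  0.3703] R [[1.0, -0.0, -0.002], [-0.0, -1.0, 0.001], [-0.002, -0.001, -1.0]] w 0.0455 F [-0.4  1.  -0. ] J [-0.37 -0.08  1.98 -0.    1.24  1.2 ]
wrist pot_1 0.92 [ 0.476 -0.166  0.006]
wrist pot_1 0.91 [ 0.467 -0.367  0.006]
wrist pot_1 0.61 [ 0.473 -0.268  0.006]
wrist pot_1 0.55 [0.462 0.023 0.006]
wrist lid_1 0.79 [ 0.619 -0.141  0.012]
wrist lid_1 0.66 [ 0.621 -0.238  0.012]
wrist lid_1 0.56 [ 0.622 -0.316  0.012]
wrist lifter 0.68 [0.467 0.024 0.006]
wrist lifter_rest 0.66 [0.464 0.022 0.   ]
side pot_1 0.81 [ 0.472 -0.371  0.006]
side pot_1 0.64 [ 0.484 -0.274  0.006]
side pot_1 0.61 [ 0.465 -0.163  0.006]
side lid_1 0.48 [ 0.618 -0.311  0.012]
side lid_1 0.47 [ 0.621 -0.146  0.012]
side lid_1 0.46 [ 0.626 -0.255  0.012]
side lifter 0.58 [0.467 0.012 0.006]
side lifter_rest 0.71 [0.463 0.018 0.   ]
side lifter_rest 0.65 [0.475 0.035 0.   ]
scene pot_1 0.67 [ 0.482 -0.166  0.006]
scene pot_1 0.6 [ 0.474 -0.272  0.006]
scene lid_1 0.71 [ 0.621 -0.306  0.012]
scene lid_1 0.71 [ 0.613 -0.223  0.012]
scene lid_1 0.71 [ 0.627 -0.145  0.012]
scene lifter 0.47 [0.478 0.028 0.006]
scene lifter_rest 0.83 [0.467 0.008 0.   ]
scene switch_tip 0.56 [0.517 0.428 0.09 ]
```

```bash
python3 -c "
from plant import workorder
print(workorder.sign_off())"
```

```text
the job is handed in; nothing more can be done
None
```

I finished the sequence and handed it in, but sign-off returned no verdict: the switch is off, all three lids are on the board, the lifter is back in its rest and the three pots are on the tray. Two of the lids overlap by about 5 mm, which I estimate tilts one by about 0.08 rad (limit 0.12).

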